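Push the tube rack home on the intake deck and start the run

TASK

The white tube rack was left askew on the machine's metal intake deck. Without picking it up, push it along the deck with the fingers into the corner in front of the intake hatch, so that its far long side lies flush along the blue back rail and its left end is against the blue side rail; then press the green start button. Start only once the rack is home, keep the rack flat on the deck, and leave the other things on the bench and deck where they are.

Things in the scene. Friction and masses are not known exactly. Their poses are not given: they have to be found in the camera images.
- loader: Fixed white sample-prep machine with an aluminium intake deck, turned by up to 9 deg. Origin: z = 0, straight below the inner corner where the two blue rails meet; +x to the back (away from the robot), +y left, into the machine. In mm in this frame: deck x -280 to 20, y -440 to 20, top 10 above the bench; housing with slatted hatch x -130 to 200, y 12 to 342, 240 tall.
- back_rail (a point): Middle of the inner (stop) face of the blue back rail. That face is the plane x = 0 of the loader's frame, y -325 to 0 mm; rail 10 mm thick, its top 32 mm above the bench (22 mm above the deck). Its axes are the loader's.
- side_rail (a point): Middle of the inner (stop) face of the blue side rail. That face is the plane y = 0 of the loader's frame, x -260 to 0 mm; rail 12 mm thick, its top 32 mm above the bench. Its axes are the loader's.
- rack: White microtube rack with orange and blue caps, to push, not lift. 86 mm (its x) by 130 mm (its y), upright flat walls 45 mm tall, caps to 54 mm. Origin: centre of its underside. 0.25 to 0.45 kg; slides with 1 to 4 N. Starts on the deck turned up to 24 deg to the loader, 35 mm or more short of both rails. Home: centre at x = -43, y = -65 mm in the loader's frame, axes parallel.
- start_top (a point): Centre of the top face of the green start button: a 30 mm disc in a 46 mm dark collar, 73 mm above the bench when released; pressed straight down. It stands on a flat grey console (loader frame, mm: x -280 to -130, y 12 to 202, 55 tall).
- start (a joint): Travel of the start button: 0 released, 0.006 m fully down. Spring: moves from 1.5 N, fully down at 5 N, springs back.
- reagent: Small amber glass bottle, 38 mm diameter, 72 mm tall, standing on the right-hand end of the deck; leave alone. Origin: centre of its underside.
- tips: Yellow pipette-tip box 122 x 82 x 53 mm on the bench to the right; leave alone. Origin: centre of its underside.
- cooler: Green tube cooler block 120 x 90 x 55 mm on the bench to the right; leave alone. Origin: centre of its underside.
- swabs: Clear beaker, 80 mm diameter, with orange-capped swab tubes standing in it to 130 mm, on the bench to the left; leave alone. Origin: centre of its underside.
- marker: White marker pen with a blue cap, 130 mm long, 14 mm thick, lying on the bench in front and to the right; leave alone. Origin: under its middle, on the bench.
- pipette: White hand pipette, 260 mm long, 28 mm thick, lying on the bench in front and to the left; leave alone. Origin: under its handle, on the bench.
Mind the look-alikes: they are no part of the job. What is shaped like the rack but red is not meant.

How it is judged:
By the outcome, as a careful person would: the job done as asked, in the order asked, and still so for the second after the job is handed in, with the robot touching nothing.
It also fails if it takes over 59 s, if anything falls off the work surface, if the arm or the gripper's body presses on something with over 40 N, if the wrist force passes 120 N, or if a joint passes its speed limit or range.

ROBOT

A 7-joint arm with a two-finger parallel gripper is mounted at the origin on the work surface. World frame = base frame: x ahead of the robot, y to its left, z up, the work surface at z = 0. Lengths are in m, angles in rad, forces in N, time in s.
With the tool pointing down it reaches from about 0.425 to 1.025 m from the base axis. Payload 9.4 kg.
Tool frame: the origin (TCP) lies midway between the tips of the shut fingers; the grasp point (between the pads) lies 19 mm behind it; z points along the fingers, y is the direction in which the jaws open and shut (so a half turn about z gives the same grasp; the last joint's range is limited). The gripper opens to 85 mm and grips with 20 to 120 N. Pads are 22 mm wide; open, the fingers measure 114 mm over their backs; the gripper's body (76 mm by 85 mm) begins 54 mm behind the grasp point. The pads swing forward as they close: fully open they stand 13 mm farther back than shut.
Start: joints at [-0.077, 0.599, -0.003, 1.599, 0.002, 0.943, -0.08], TCP at [0.725, -0, 0.231] pointing down, gripper open.
Joint ranges: [-2.57, 2.57], [-0.35, 1.97], [-1.29, 1.29], [0.11, 2.56], [-1.05, 4.19], [0.11, 1.86], [-2.63, 2.63]. Speed limits (rad/s): [2.22, 2.22, 3.01, 3.01, 3.14, 3.14, 3.14].

INTERFACE

Orientations are given as a unit quaternion [w, x, y, z].
In Python, from rig import robot gives the robot as it stands. The module is installed in compiled form; this text tells all that it offers.
- The arm moves only by the tool jog_arm, never from a script. Its argument "commands" is a list of rows, each an object of numbers: "wx", "wy", "wz": the turn, a rotation vector about the tool's x, y, z in rad; "x", "y", "z": the shift along the tool's x, y, z in mm; "jaw": the closure, from -1 (fully open) to 1 (shut). In form: [{"wx": .., "wy": .., "wz": .., "x": .., "y": .., "z": .., "jaw": ..}, ...]. A call has 1 to 20 rows; each row shifts and turns the commanded pose from where the row before left it, along the tool's axes as they then stand; what a row does not reach is not made up. A row lasts 1/12 s, in which the tool goes at most 41.7 mm and 7.16 degrees, less where a joint would pass 70% of its speed; a pose out of reach is approached as far as the arm can. A call is refused whole if a number of a shift passes 41.7 or a number of a turn 0.125, either way. A call with a gripper value outside its range is refused whole. The fingers move at their own pace and stop on an object; "newtons" is the grip in N (left out, the last holds). Time passes only in rows, so rows that do not move let the fingers close. It gives the time, the measured TCP pose, the force and the opening at its end, in the units of the state.
- robot.get_state(): the state, without advancing time (a new reading comes with each control period).
- robot.snapshot(name): name is "scene" or "side" or "wrist"; returns a dict with "pixels" (480x640x3 uint8, blue, green, red), "camera_matrix" (3x3 intrinsics, pixels), "extrinsics" (4x4, takes a point from camera to world coordinates); the wrist camera has in their place "tool_from_camera" (4x4, takes a point from camera to tool coordinates, whose origin is the TCP and whose axes are the flange's). Camera axes: x right, y up, looking along -z (the intrinsics and any distortion apply to the point x, -y, -z); pixel columns grow to the right and rows downward; lengths in m; the calibration is good to about 2 mm. A picture is of the moment at which its call begins: read the wrist's pose just before it. There is no depth.
- robot.job_done(): hands the job in, once; it reports no verdict.
The state is a dict: "time_s": time; "q": joint angles; "qd": joint speeds; "effort": joint torques, N m; "eef_pos": TCP position; "eef_rot": TCP orientation; "contact_force": force on the tool from outside, world axes, zero at the start; "wrist_torque": the same for the moment, N m; "finger_gap": opening from 0.0 (shut) to 1.0 (fully open).
Only numpy, scipy, OpenCV 4.12 (cv2) and the standard library are available. Lean on these libraries where they do the work, as an engineer would, in place of code of your own. Each camera call takes 0.05 s, during which the arm holds its last target.

## Working session

There is one attempt and no reset: what is moved stays moved. The work goes in short steps, Python scripts to look and compute and a tool call to move; the robot and the scene stay as the last step left them, time stands still between calls to the robot, and variables do not carry over. Pictures are saved under pics/ and viewed, and the job is handed in when it is done.

Besides the shell and the picture viewer there is one more tool, called after "Request:" as name(argument=value, ...), one argument or row to a line, values as JSON. jog_arm: Moves the arm, as the interface text tells. Its arguments: {"type":"object","properties":{"commands":{"type":"array","items":{"type":"object","properties":{"wx":{"type":"number"},"wy":{"type":"number"},"wz":{"type":"number"},"x":{"type":"number"},"y":{"type":"number"},"z":{"type":"number"},"jaw":{"type":"number"}}}},"newtons":{"type":"number"}},"required":["commands"]}

```bash
mkdir -p pics
cat > snap.py <<'E'
from rig import robot
import cv2,sys,numpy as np,pickle
tag=sys.argv[1]
s=robot.get_state()
print(s['time_s'],np.round(s['eef_pos'],4),np.round(s['eef_rot'],4),np.round(s['contact_force'],1),s['finger_gap'])
for n in sys.argv[2:]:
    d=robot.snapshot(n); d['state']=s
    cv2.imwrite(f'pics/{tag}_{n}.png',d['pixels']); pickle.dump(d,open(f'pics/{tag}_{n}.pkl','wb'))
    print(n,{k:np.round(v,4).tolist() for k,v in d.items() if k not in('pixels','state')})
E
python3 snap.py a scene side wrist
```

```text
0.0 [ 0.7245 -0.      0.2304] [-5.000e-04  7.071e-01  7.071e-01 -6.000e-04] [-0.3  0.9 -0.5] 0.9987265470441783
scene {'camera_matrix': [[460.0617, 0.0, 322.3162], [0.0, 460.0617, 232.3797], [0.0, 0.0, 1.0]], 'extrinsics': [[0.6927, -0.4422, 0.5698, 1.2909], [0.7212, 0.4292, -0.5437, -0.7732], [-0.0041, 0.7876, 0.6162, 0.9221], [0.0, 0.0, 0.0, 1.0]]}
side {'camera_matrix': [[437.6083, 0.0, 312.7734], [0.0, 437.6083, 240.6402], [0.0, 0.0, 1.0]], 'extrinsics': [[0.7959, 0.3436, -0.4985, -0.0319], [-0.6053, 0.4357, -0.6662, -0.6912], [-0.0117, 0.832, 0.5547, 0.6734], [0.0, 0.0, 0.0, 1.0]]}
wrist {'camera_matrix': [[418.7035, 0.0, 320.9216], [0.0, 418.7035, 233.9577], [0.0, 0.0, 1.0]], 'tool_from_camera': [[-0.0003, 0.9597, 0.2811, 0.0713], [1.0, 0.0004, -0.0002, 0.0006], [-0.0003, 0.2811, -0.9597, -0.1432], [0.0, 0.0, 0.0, 1.0]]}
```

View pics/a_scene.png

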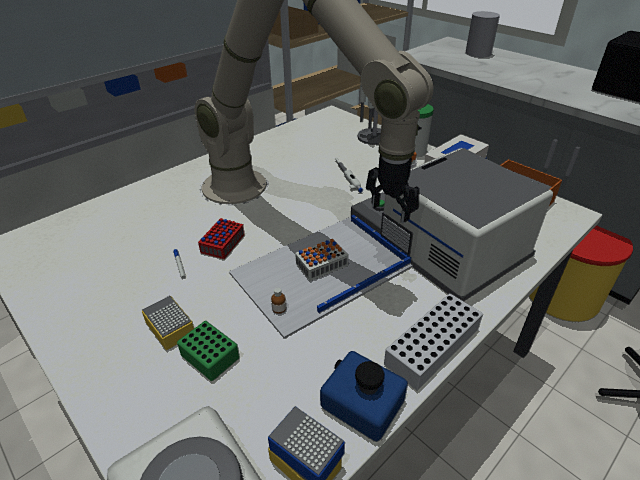

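View pics/a_side.png

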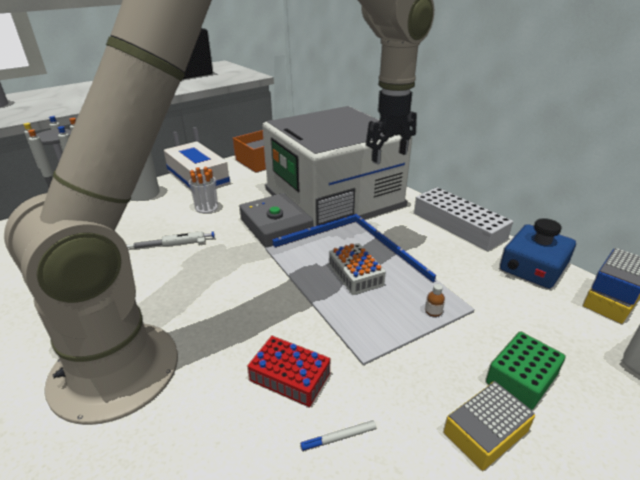

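View pics/a_wrist.png

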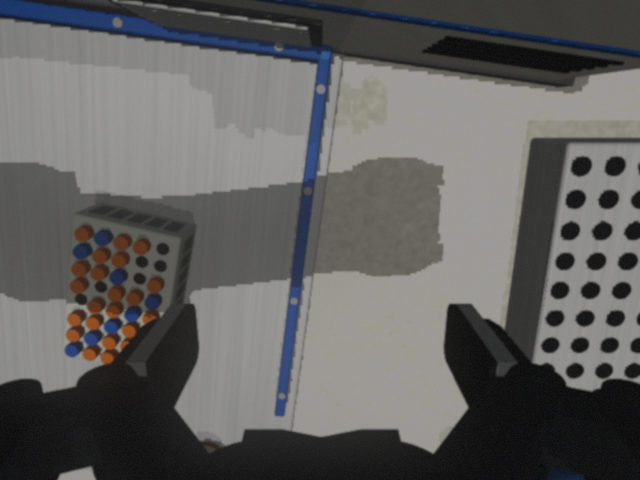

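The target is the white rack at scene (321,257), side (357,266) and wrist (125,290). The red look-alike at scene (221,238), side (289,369) is not meant. I'll confirm with enlarged crops and find the rail lines.

Run:
```python
import cv2,numpy as np
def crop(n,x0,y0,x1,y1,f):
    im=cv2.imread(f'pics/a_{n}.png')[y0:y1,x0:x1]
    return cv2.resize(im,None,fx=f,fy=f,interpolation=cv2.INTER_CUBIC)
cv2.imwrite('pics/c1.png',crop('wrist',20,180,220,380,3))
cv2.imwrite('pics/c2.png',crop('scene',220,180,420,330,4))
cv2.imwrite('pics/c3.png',crop('side',230,180,430,330,4))
```

```text
(no output)
```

View pics/c1.png

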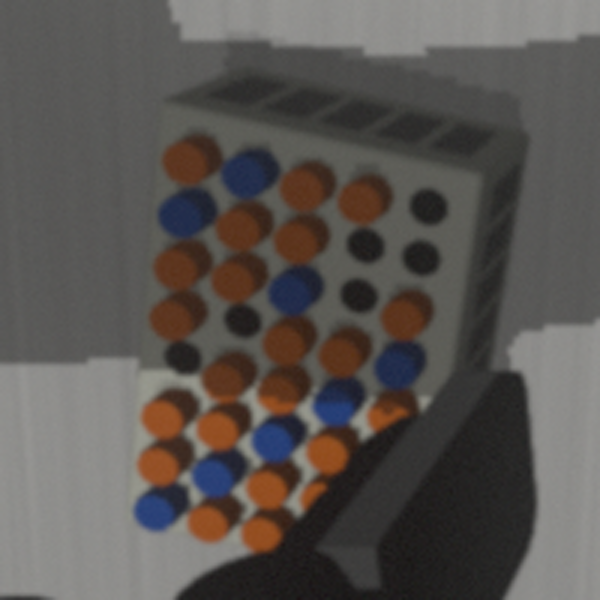

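View pics/c2.png

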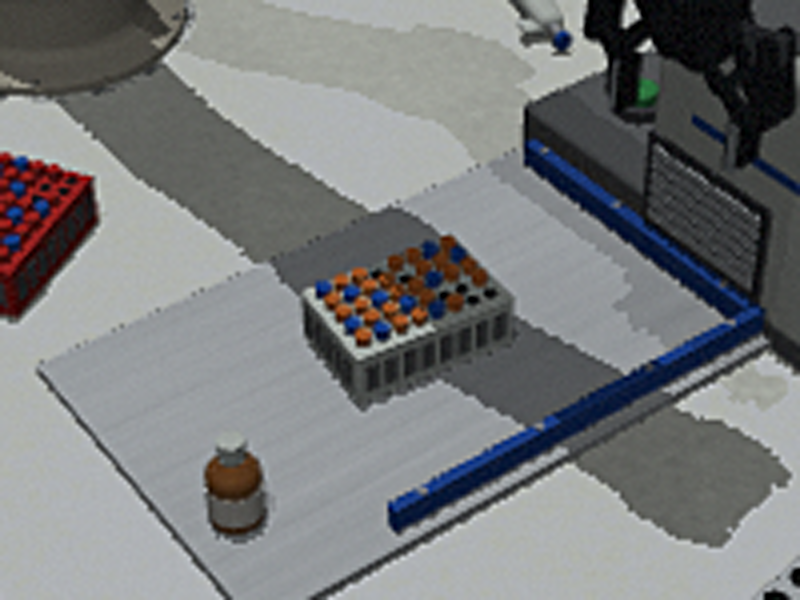

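View pics/c3.png

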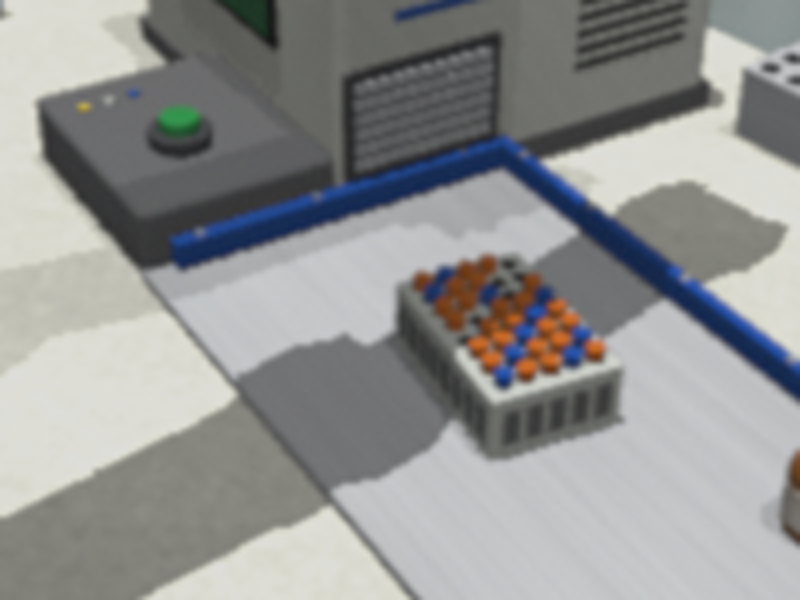

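```bash
cat > geo.py <<'E'
import cv2,numpy as np,pickle
from scipy.spatial.transform import Rotation as R
def load(t,n): return pickle.load(open(f'pics/{t}_{n}.pkl','rb'))
def pose(d):
    if 'extrinsics' in d: return np.array(d['extrinsics'])
    s=d['state'];q=np.array(s['eef_rot']);T=np.eye(4);T[:3,:3]=R.from_quat(q[[1,2,3,0]]).as_matrix();T[:3,3]=s['eef_pos']
    return T@np.array(d['tool_from_camera'])
def ray(d,px,z):
    K=np.array(d['camera_matrix']);T=pose(d);px=np.atleast_2d(px).astype(float)
    p=np.c_[(px[:,0]-K[0,2])/K[0,0],-(px[:,1]-K[1,2])/K[1,1],-np.ones(len(px))]@T[:3,:3].T
    c=T[:3,3];return c+p*((z-c[2])/p[:,2])[:,None]
def proj(d,P):
    K=np.array(d['camera_matrix']);T=pose(d);p=(np.atleast_2d(P)-T[:3,3])@T[:3,:3]
    return np.c_[K[0,2]+K[0,0]*p[:,0]/-p[:,2],K[1,2]-K[1,1]*p[:,1]/-p[:,2]]
def blue(im):
    h=cv2.cvtColor(im,cv2.COLOR_BGR2HSV);return cv2.inRange(h,(105,120,50),(125,255,255))
E
python3 - <<'E'
from geo import *
d=load('a','wrist');m=blue(d['pixels'])
m[:, :200]*=1
L=[]; Rr=[]
for r in range(90,400,5):
    c=np.where(m[r,250:345])[0]+250
    if len(c): L.append((c.min(),r+.5)); Rr.append((c.max()+1,r+.5))
print(L[::8],Rr[::8])
for nm,A in(('in',L),('out',Rr)):
  P=ray(d,A,.032)[:,:2]; f=cv2.fitLine(P.astype(np.float32),cv2.DIST_HUBER,0,.001,.001).ravel(); print(nm,f,np.degrees(np.arctan2(f[1],f[0])))
U=[];B=[]
for c in range(5,300,5):
    r=np.where(m[:100,c])[0]
    if len(r): U.append((c+.5,r.min()));B.append((c+.5,r.max()+1))
print(U[::8],B[::8])
for nm,A,z in(('top',U,.032),('botdeck',B,.01),('bot32',B,.032)):
  P=ray(d,A,z)[:,:2]; f=cv2.fitLine(P.astype(np.float32),cv2.DIST_HUBER,0,.001,.001).ravel(); print(nm,f,np.degrees(np.arctan2(f[1],f[0])))
print('rack wrist',ray(d,[(75,213.5),(181.3,237.3)],.055))
d=load('a','scene')
print('scene rack',ray(d,[(295.7,253.2),(308.7,270.5),(348.7,255)],.055))
print('corner,in top', ray(d,np.array([(762,312),(388,507),(525,143)])/4+[220,180],.032))
d=load('a','side')
print('side rack',ray(d,np.array([(400,287),(487,403),(620,367),(523,255)])/4+[230,180],.055))
print('button',ray(d,np.array([(180,120)])/4+[230,180],.073))
print('corner', ray(d,np.array([(500,140)])/4+[230,180],.032), 'end', ray(d,np.array([(172,240)])/4+[230,180],.032))
E
```

```text
[(np.int64(315), 95.5), (np.int64(310), 135.5), (np.int64(305), 175.5), (np.int64(299), 225.5), (np.int64(296), 265.5), (np.int64(287), 320.5), (np.int64(282), 360.5)] [(np.int64(326), 95.5), (np.int64(320), 135.5), (np.int64(315), 175.5), (np.int64(308), 225.5), (np.int64(302), 265.5), (np.int64(296), 320.5), (np.int64(291), 360.5)]
in [ 0.13241608  0.99119425  0.7060019  -0.02431485] 82.39076
out [ 0.13535744  0.9907968   0.7139003  -0.02336378] 82.2207
[(5.5, np.int64(0)), (45.5, np.int64(4)), (85.5, np.int64(9)), (125.5, np.int64(15)), (165.5, np.int64(27)), (205.5, np.int64(34)), (245.5, np.int64(40)), (285.5, np.int64(0))] [(5.5, np.int64(16)), (45.5, np.int64(22)), (85.5, np.int64(28)), (125.5, np.int64(33)), (165.5, np.int64(39)), (205.5, np.int64(45)), (245.5, np.int64(50)), (285.5, np.int64(56))]
top [ 0.98683065 -0.16175677  0.5884219   0.13638853] -9.30888
botdeck [ 0.99133456 -0.13136119  0.59912384  0.12677723] -7.548257
bot32 [ 0.99133456 -0.13136137  0.60675913  0.12341915] -7.548267
rack wrist [[ 0.53249205 -0.00542924  0.055     ]
 [ 0.61385682 -0.024863    0.055     ]]
scene rack [[ 0.50594696 -0.130978    0.055     ]
 [ 0.58627336 -0.15360503  0.055     ]
 [ 0.61811267 -0.02671426  0.055     ]]
corner,in top [[ 0.73542822  0.11322012  0.032     ]
 [ 0.68470733 -0.21523144  0.032     ]
 [ 0.47007453  0.14210516  0.032     ]]
side rack [[ 0.52728947 -0.01372616  0.055     ]
 [ 0.49442558 -0.13113774  0.055     ]
 [ 0.57611842 -0.15357595  0.055     ]
 [ 0.61007064 -0.03442829  0.055     ]]
button [[0.51809535 0.21645144 0.073     ]]
corner [[0.72123465 0.10989012 0.032     ]] end [[0.46347713 0.1469507  0.032     ]]
```

Both views agree: the white rack is turned about -14.3° in world and the loader about -7.6°, with the corner near (0.724, 0.110). I'll move behind the near long side, with the jaws along the rail, and look again.

Request:
jog_arm(
  commands=[
    {"x": -10,"y": -36},
    {"x": -10,"y": -36},
    {"x": -10,"y": -36},
    {"x": -10,"y": -36},
    {"x": -10,"y": -36},
    {"x": -10,"y": -36},
    {"x": -10,"y": -36},
    {"wz": -0.12},
    {"wz": -0.12},
    {"wz": -0.12},
    {"wz": -0.12},
    {"wz": -0.12},
    {"wz": -0.12},
    {"wz": -0.12},
    {"wz": -0.12},
    {"wz": -0.12},
    {"wz": -0.12},
    {"wz": -0.12},
    {"wz": -0.12},
  ],
)

```text
validation failed for argument at $.co...
```

```bash
python3 snap.py b scene side wrist | cut -c1-150
```

```text
0.15 [0.7247 0.     0.2306] [-4.000e-04  7.071e-01  7.071e-01 -5.000e-04] [-0.7  0.   0.2] 1.0043733757529052
scene {'camera_matrix': [[460.0617, 0.0, 322.3162], [0.0, 460.0617, 232.3797], [0.0, 0.0, 1.0]], 'extrinsics': [[0.6927, -0.4422, 0.5698, 1.2909], [0.
side {'camera_matrix': [[437.6083, 0.0, 312.7734], [0.0, 437.6083, 240.6402], [0.0, 0.0, 1.0]], 'extrinsics': [[0.7959, 0.3436, -0.4985, -0.0319], [-0
wrist {'camera_matrix': [[418.7035, 0.0, 320.9216], [0.0, 418.7035, 233.9577], [0.0, 0.0, 1.0]], 'tool_from_camera': [[-0.0003, 0.9597, 0.2811, 0.0713
```

View pics/b_wrist.png

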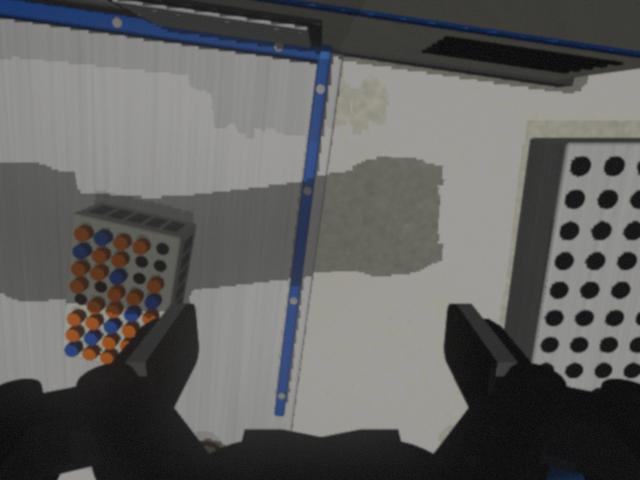

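View pics/b_scene.png

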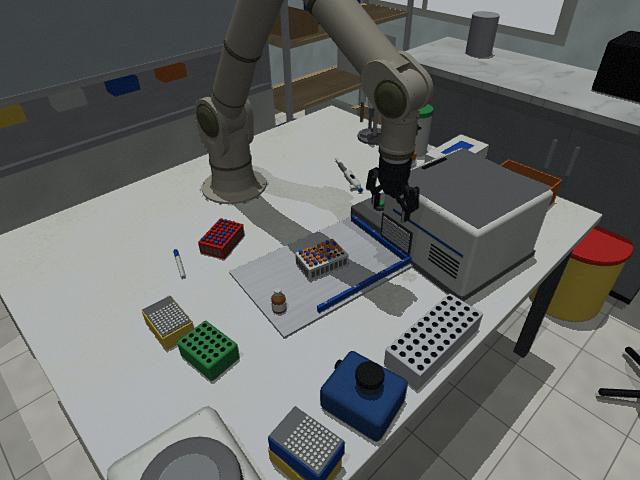

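The call was rejected, probably because every key is required. I'll retry with full rows.

Request:
jog_arm(
  commands=[
    {"wx": 0,"wy": 0,"wz": 0,"x": -10,"y": -36,"z": 0,"jaw": -1},
    {"wx": 0,"wy": 0,"wz": 0,"x": -10,"y": -36,"z": 0,"jaw": -1},
    {"wx": 0,"wy": 0,"wz": 0,"x": -10,"y": -36,"z": 0,"jaw": -1},
    {"wx": 0,"wy": 0,"wz": 0,"x": -10,"y": -36,"z": 0,"jaw": -1},
    {"wx": 0,"wy": 0,"wz": 0,"x": -10,"y": -36,"z": 0,"jaw": -1},
    {"wx": 0,"wy": 0,"wz": 0,"x": -10,"y": -36,"z": 0,"jaw": -1},
    {"wx": 0,"wy": 0,"wz": 0,"x": -10,"y": -36,"z": 0,"jaw": -1},
    {"wx": 0,"wy": 0,"wz": -0.12,"x": 0,"y": 0,"z": 0,"jaw": -1},
    {"wx": 0,"wy": 0,"wz": -0.12,"x": 0,"y": 0,"z": 0,"jaw": -1},
    {"wx": 0,"wy": 0,"wz": -0.12,"x": 0,"y": 0,"z": 0,"jaw": -1},
    {"wx": 0,"wy": 0,"wz": -0.12,"x": 0,"y": 0,"z": 0,"jaw": -1},
    {"wx": 0,"wy": 0,"wz": -0.12,"x": 0,"y": 0,"z": 0,"jaw": -1},
    {"wx": 0,"wy": 0,"wz": -0.12,"x": 0,"y": 0,"z": 0,"jaw": -1},
    {"wx": 0,"wy": 0,"wz": -0.12,"x": 0,"y": 0,"z": 0,"jaw": -1},
    {"wx": 0,"wy": 0,"wz": -0.12,"x": 0,"y": 0,"z": 0,"jaw": -1},
    {"wx": 0,"wy": 0,"wz": -0.12,"x": 0,"y": 0,"z": 0,"jaw": -1},
    {"wx": 0,"wy": 0,"wz": -0.12,"x": 0,"y": 0,"z": 0,"jaw": -1},
    {"wx": 0,"wy": 0,"wz": -0.12,"x": 0,"y": 0,"z": 0,"jaw": -1},
    {"wx": 0,"wy": 0,"wz": -0.12,"x": 0,"y": 0,"z": 0,"jaw": -1},
  ],
  newtons=30,
)

```text
time_s: 1.88
eef_pos: [0.473, -0.0701, 0.2314]
eef_rot: [0.0, 0.062, 0.998, -0.0]
contact_force: [0.0, -0.2, 0.1]
finger_gap: 0.997
```

```bash
python3 snap.py b scene side wrist | cut -c1-150
```

```text
1.8833 [ 0.473  -0.0701  0.2314] [ 2.00e-04  6.24e-02  9.98e-01 -1.00e-04] [ 0.  -0.2  0.1] 0.996768863375696
scene {'camera_matrix': [[460.0617, 0.0, 322.3162], [0.0, 460.0617, 232.3797], [0.0, 0.0, 1.0]], 'extrinsics': [[0.6927, -0.4422, 0.5698, 1.2909], [0.
side {'camera_matrix': [[437.6083, 0.0, 312.7734], [0.0, 437.6083, 240.6402], [0.0, 0.0, 1.0]], 'extrinsics': [[0.7959, 0.3436, -0.4985, -0.0319], [-0
wrist {'camera_matrix': [[418.7035, 0.0, 320.9216], [0.0, 418.7035, 233.9577], [0.0, 0.0, 1.0]], 'tool_from_camera': [[-0.0003, 0.9596, 0.2813, 0.0708
```

View pics/b_wrist.png

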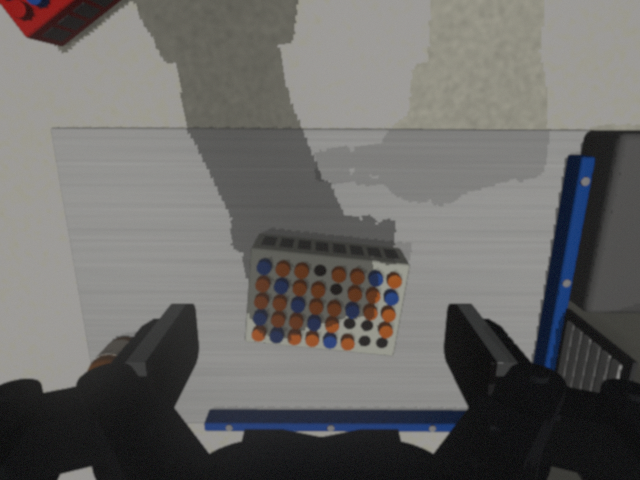

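View pics/b_scene.png

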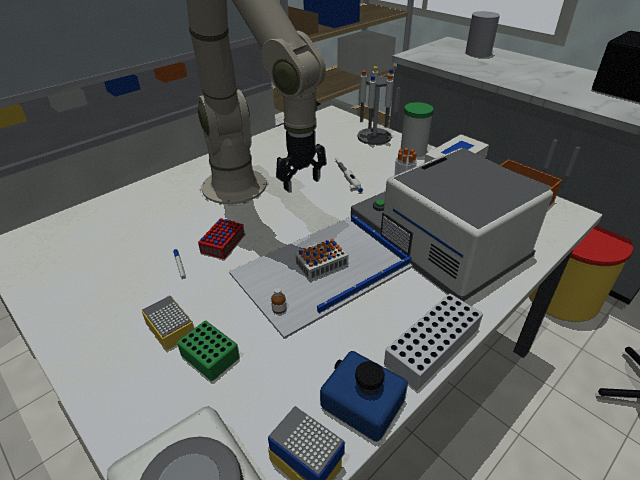

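```bash
python3 - <<'E'
from geo import *
im=cv2.imread('pics/b_wrist.png')
cv2.imwrite('pics/d1.png',cv2.resize(im[220:370,235:425],None,fx=4,fy=4,interpolation=cv2.INTER_CUBIC))
d=load('b','wrist');m=blue(d['pixels'])
L=[]
for r in range(175,360,5):
    c=np.where(m[r,500:610])[0]+500
    L.append((c.min(),r+.5))
P=ray(d,L,.010)[:,:2];f=cv2.fitLine(P.astype(np.float32),cv2.DIST_HUBER,0,.001,.001).ravel();print('side(deck)',f,np.degrees(np.arctan2(f[1],f[0])))
U=[]
for c in range(215,450,5):
    r=np.where(m[400:440,c])[0]+400; U.append((c+.5,r.max()+1))
P=ray(d,U,.032)[:,:2];f=cv2.fitLine(P.astype(np.float32),cv2.DIST_HUBER,0,.001,.001).ravel();print('back outer top',f,np.degrees(np.arctan2(f[1],f[0])))
E
for i in scene side;do :;done
python3 - <<'E'
import cv2
im=cv2.imread('pics/b_scene.png');cv2.imwrite('pics/d2.png',cv2.resize(im[170:320,220:420],None,fx=4,fy=4,interpolation=cv2.INTER_CUBIC))
E
```

```text
side(deck) [ 0.9916033  -0.1293169   0.5422387   0.14569205] -7.43012
back outer top [ 0.12479722  0.99218225  0.7007579  -0.11572544] 82.83095
```

View pics/d1.png

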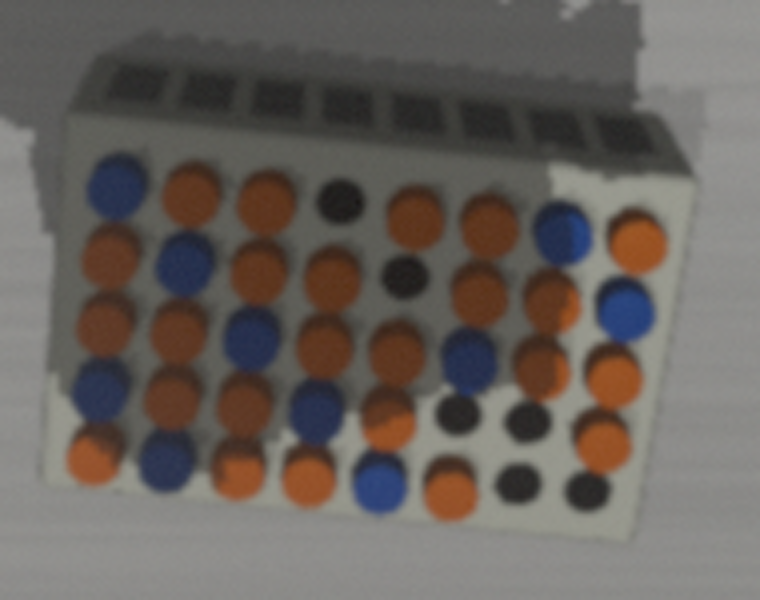

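View pics/d2.png

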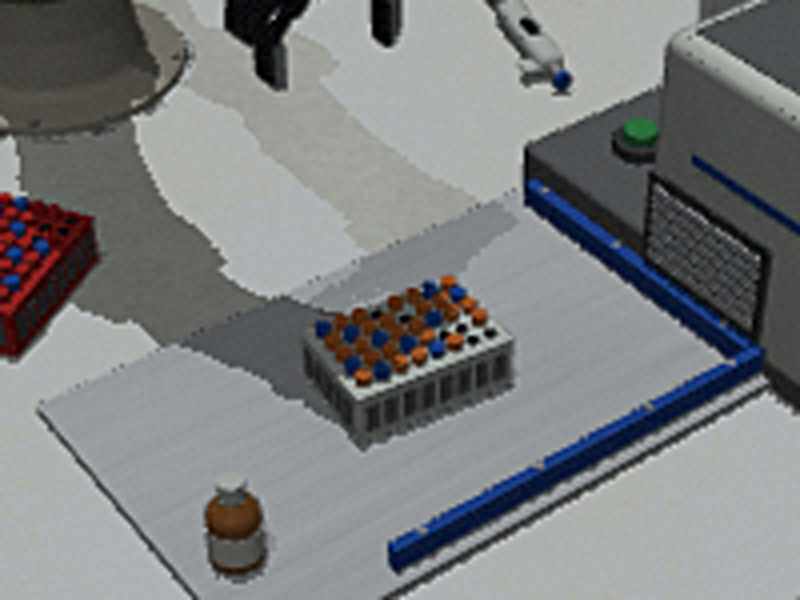

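View pics/b_side.png

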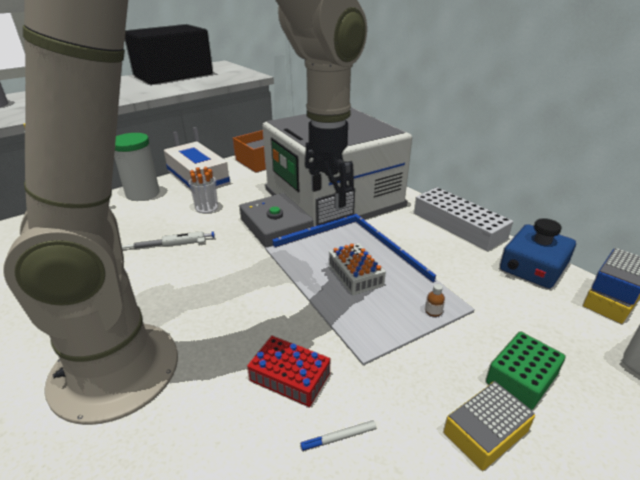

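```bash
cat >> geo.py <<'E'
LX=np.array([np.cos(np.radians(-7.5)),np.sin(np.radians(-7.5))]);LY=np.array([-LX[1],LX[0]])
def setc(c): global C; C=np.array(c)
C=np.array([.724,.110])
def tl(P): P=np.atleast_2d(P)[:,:2]-C; return np.round(1000*np.c_[P@LX,P@LY],1)
def tw(x,y): return C+x/1000*LX+y/1000*LY
E
python3 - <<'E'
from geo import *
d=load('b','wrist')
P=ray(d,np.array([(72,112),(695,178),(632,540),(42,483)])/4+[235,220],.055)
print(tl(P),'center',tl(P.mean(0)))
for a,b in((0,1),(3,2),(0,3),(1,2)): v=(P[b]-P[a])[:2];print(np.linalg.norm(v),np.degrees(np.arctan2(v[1],v[0])))
print('side pt',tl([.5422,.1457]),'back out',tl([.7008,-.1157]))
print('TCP',tl(d['state']['eef_pos']))
s=load('b','scene')
print('scene back top inner+corner outer etc',tl(ray(s,np.array([(388,545),(762,352),(525,185)])/4+[220,170],.032)))
print('scene rack',tl(ray(s,np.array([(303,343),(355,405),(515,340)])/4+[220,170],.055)))
print('button scene',ray(s,np.array([(641,132)])/4+[220,170],.073))
h=cv2.cvtColor(load('b','side')['pixels'],cv2.COLOR_BGR2HSV)
for n,x in(('side',(255,195,300,225)),('scene',(370,195,390,212))):
  D=load('b',n);h=cv2.cvtColor(D['pixels'],cv2.COLOR_BGR2HSV);m=cv2.inRange(h,(45,100,50),(80,255,255))[x[1]:x[3],x[0]:x[2]]
  ys,xs=np.nonzero(m);print(n,xs.mean()+x[0],ys.mean()+x[1],len(xs),xs.min(),xs.max());W=ray(D,[(xs.mean()+x[0]+.5,ys.mean()+x[1]+.5)],.071);print(W,tl(W))
sd=load('b','side');print('reagent',tl(ray(sd,[(435,313)],.012)),tl(ray(s,np.array([(237,570)])/4+[220,170],.012)))
E
```

```text
[[-190.3 -265.8]
 [-176.9 -139.7]
 [ -93.1 -148. ]
 [-106.3 -275.6]] center [[-141.7 -207.3]]
0.12674955146077715 76.43176313757493
0.12826466598827427 76.58333926532231
0.08457176874280396 -14.160852557254115
0.08423035202046453 -13.132922997978103
side pt [[-184.9   11.7]] back out [[   6.5 -226.8]]
TCP [[-225.3 -211.3]]
scene back top inner+corner outer etc [[   2.1 -326.6]
 [  10.9    4.7]
 [-253.8   -3.1]]
scene rack [[-175.3 -273.5]
 [ -99.6 -281. ]
 [ -87.1 -149.3]]
button scene [[0.52515187 0.21917881 0.073     ]]
side 274.35483870967744 209.90322580645162 62 15 24
[[0.51837422 0.21783138 0.071     ]] [[-217.9   80.1]]
scene 379.72972972972974 202.05405405405406 37 6 14
[[0.52162129 0.22343716 0.071     ]] [[-215.5   86.1]]
reagent [[ -71.6 -409.8]] [[ -54.3 -408.5]]
```

Request:
jog_arm(
  commands=[
    {"wx": 0,"wy": 0,"wz": 0.006,"x": 0,"y": 8,"z": 30,"jaw": -1},
    {"wx": 0,"wy": 0,"wz": 0,"x": 0,"y": 0,"z": 36,"jaw": -1},
    {"wx": 0,"wy": 0,"wz": 0,"x": 0,"y": 0,"z": 36,"jaw": -1},
    {"wx": 0,"wy": 0,"wz": 0,"x": 0,"y": 0,"z": 36,"jaw": -1},
    {"wx": 0,"wy": 0,"wz": 0,"x": 0,"y": 0,"z": 36,"jaw": -1},
    {"wx": 0,"wy": 0,"wz": 0,"x": 0,"y": 0,"z": 28,"jaw": -1},
    {"wx": 0,"wy": 0,"wz": 0,"x": 0,"y": 0,"z": 16,"jaw": -1},
    {"wx": 0,"wy": 0,"wz": 0,"x": 0,"y": 0,"z": 0,"jaw": -1},
  ],
  newtons=30,
)

```text
time_s: 2.7
eef_pos: [0.4729, -0.0617, 0.0104]
eef_rot: [-0.002, 0.07, 0.998, -0.001]
contact_force: [-0.3, 1.3, 1.1]
finger_gap: 1.0
```

```bash
python3 snap.py c scene| cut -c1-150;  python3 - <<'E'
import cv2
im=cv2.imread('pics/c_scene.png');cv2.imwrite('pics/e2.png',cv2.resize(im[170:320,220:420],None,fx=4,fy=4,interpolation=cv2.INTER_CUBIC))
E
```

```text
2.7 [ 0.4729 -0.0617  0.0104] [-2.300e-03  6.960e-02  9.976e-01 -5.000e-04] [-0.3  1.3  1.1] 1.000227377261669
scene {'camera_matrix': [[460.0617, 0.0, 322.3162], [0.0, 460.0617, 232.3797], [0.0, 0.0, 1.0]], 'extrinsics': [[0.6927, -0.4422, 0.5698, 1.2909], [0.
```

View pics/e2.png

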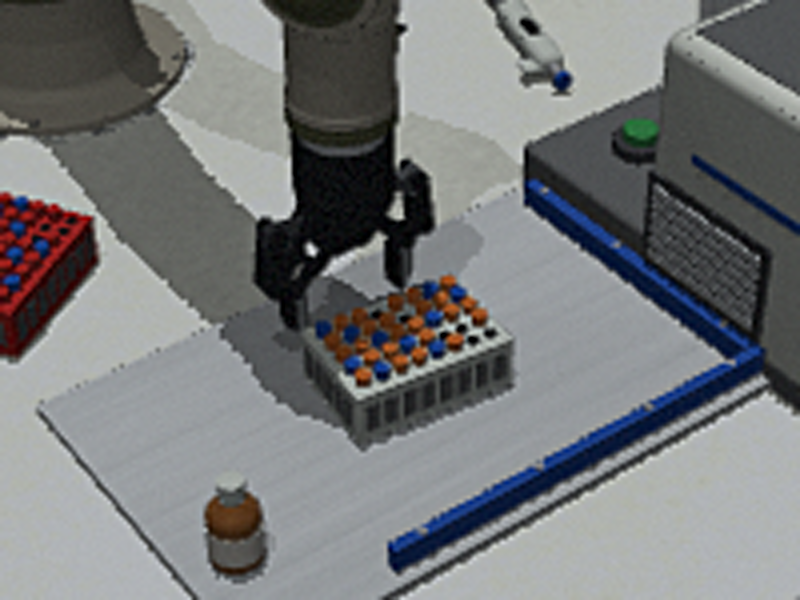

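The fingers are down behind the near long side, clear of the rack. Now I'll push toward the back rail.

Request:
jog_arm(
  commands=[
    {"wx": 0,"wy": 0,"wz": -0.006,"x": -5,"y": 0,"z": 0,"jaw": -1},
    {"wx": 0,"wy": 0,"wz": 0,"x": -5.5,"y": 0,"z": 0,"jaw": -1},
    {"wx": 0,"wy": 0,"wz": 0,"x": -5.5,"y": 0,"z": 0,"jaw": -1},
    {"wx": 0,"wy": 0,"wz": 0,"x": -5.5,"y": 0,"z": 0,"jaw": -1},
    {"wx": 0,"wy": 0,"wz": 0,"x": -5.5,"y": 0,"z": 0,"jaw": -1},
    {"wx": 0,"wy": 0,"wz": 0,"x": -5.5,"y": 0,"z": 0,"jaw": -1},
    {"wx": 0,"wy": 0,"wz": 0,"x": -5.5,"y": 0,"z": 0,"jaw": -1},
    {"wx": 0,"wy": 0,"wz": 0,"x": -5.5,"y": 0,"z": 0,"jaw": -1},
    {"wx": 0,"wy": 0,"wz": 0,"x": -5.5,"y": 0,"z": 0,"jaw": -1},
    {"wx": 0,"wy": 0,"wz": 0,"x": -5.5,"y": 0,"z": 0,"jaw": -1},
    {"wx": 0,"wy": 0,"wz": 0,"x": -5.5,"y": 0,"z": 0,"jaw": -1},
    {"wx": 0,"wy": 0,"wz": 0,"x": -5.5,"y": 0,"z": 0,"jaw": -1},
    {"wx": 0,"wy": 0,"wz": 0,"x": -5.5,"y": 0,"z": 0,"jaw": -1},
    {"wx": 0,"wy": 0,"wz": 0,"x": -5.5,"y": 0,"z": 0,"jaw": -1},
    {"wx": 0,"wy": 0,"wz": 0,"x": -5.5,"y": 0,"z": 0,"jaw": -1},
    {"wx": 0,"wy": 0,"wz": 0,"x": -5.5,"y": 0,"z": 0,"jaw": -1},
    {"wx": 0,"wy": 0,"wz": 0,"x": -5.5,"y": 0,"z": 0,"jaw": -1},
    {"wx": 0,"wy": 0,"wz": 0,"x": -5.5,"y": 0,"z": 0,"jaw": -1},
    {"wx": 0,"wy": 0,"wz": 0,"x": -5.5,"y": 0,"z": 0,"jaw": -1},
    {"wx": 0,"wy": 0,"wz": 0,"x": -5.5,"y": 0,"z": 0,"jaw": -1},
  ],
  newtons=30,
)

```text
time_s: 4.42
eef_pos: [0.5814, -0.0764, 0.0134]
eef_rot: [-0.001, 0.065, 0.998, -0.0]
contact_force: [-7.5, 1.0, 6.5]
finger_gap: 1.004
```

```bash
python3 snap.py d scene wrist| cut -c1-150;  python3 - <<'E'
import cv2
from geo import *
print(tl(load('d','scene')['state']['eef_pos']))
im=cv2.imread('pics/d_scene.png');cv2.imwrite('pics/f2.png',cv2.resize(im[170:320,220:420],None,fx=4,fy=4,interpolation=cv2.INTER_CUBIC))
E
```

```text
4.4167 [ 0.5814 -0.0764  0.0134] [-1.400e-03  6.530e-02  9.979e-01 -2.000e-04] [-7.5  1.   6.5] 1.0037471345391253
scene {'camera_matrix': [[460.0617, 0.0, 322.3162], [0.0, 460.0617, 232.3797], [0.0, 0.0, 1.0]], 'extrinsics': [[0.6927, -0.4422, 0.5698, 1.2909], [0.
wrist {'camera_matrix': [[418.7035, 0.0, 320.9216], [0.0, 418.7035, 233.9577], [0.0, 0.0, 1.0]], 'tool_from_camera': [[-0.0003, 0.9596, 0.2813, 0.0708
[[-117.  -203.4]]
```

View pics/f2.png

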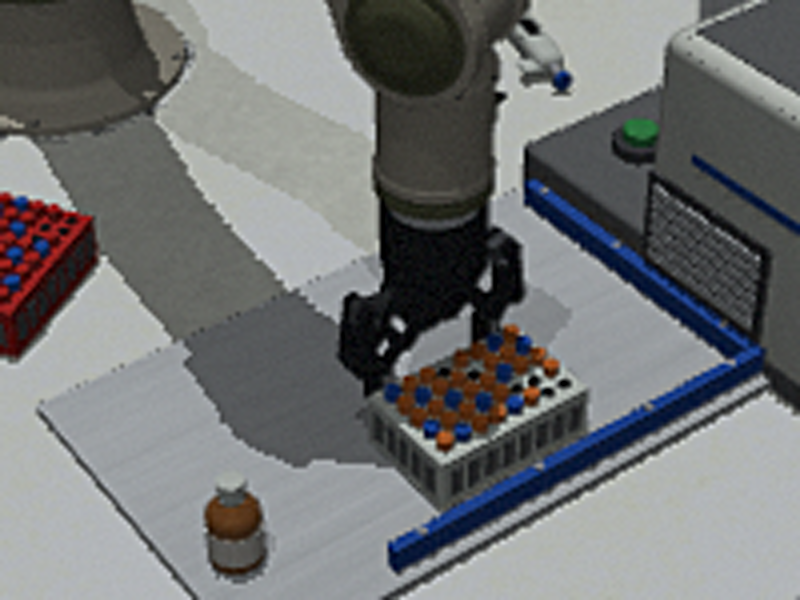

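View pics/d_wrist.png

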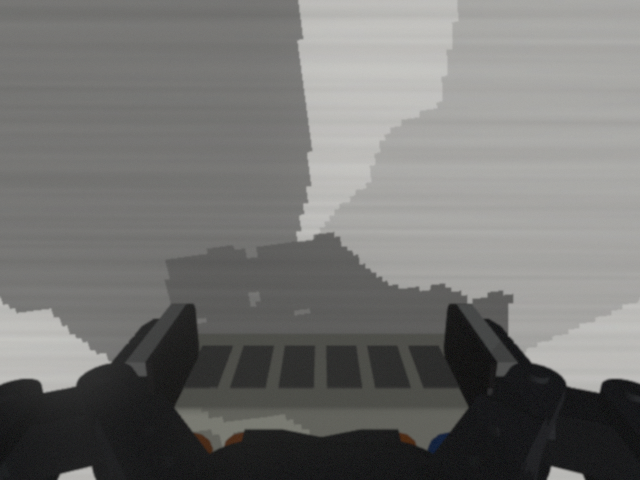

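Run:
```python
from geo import *
s=load('d','scene')
print(tl(ray(s,np.array([(368,402),(440,463),(590,388)])/4+[220,170],.055)))
d=load('d','wrist')
print('near top edge',tl(ray(d,[(180,407),(468,407)],.055)),'near bottom',tl(ray(d,[(200,335),(445,335)],.01)))
```

```text
[[ -96.7 -272. ]
 [ -19.5 -268. ]
 [ -16.1 -139.4]]
near top edge [[-106.1 -244. ]
 [-106.1 -161.1]] near bottom [[-103.6 -250.9]
 [-103.6 -154.8]]
```

The near face is at x≈-105 and parallel to the rail, so about 19 mm remains. I'll raise slightly and push on slowly.

Request:
jog_arm(
  commands=[
    {"wx": 0,"wy": 0,"wz": 0,"x": -3,"y": 0,"z": -3,"jaw": -1},
    {"wx": 0,"wy": 0,"wz": 0,"x": -3,"y": 0,"z": 0,"jaw": -1},
    {"wx": 0,"wy": 0,"wz": 0,"x": -3,"y": 0,"z": 0,"jaw": -1},
    {"wx": 0,"wy": 0,"wz": 0,"x": -3,"y": 0,"z": 0,"jaw": -1},
    {"wx": 0,"wy": 0,"wz": 0,"x": -2,"y": 0,"z": 0,"jaw": -1},
    {"wx": 0,"wy": 0,"wz": 0,"x": 0,"y": 0,"z": 0,"jaw": -1},
  ],
  newtons=30,
)

```text
time_s: 5.02
eef_pos: [0.5962, -0.0783, 0.0164]
eef_rot: [-0.0, 0.065, 0.998, -0.0]
contact_force: [-3.8, 0.6, 3.8]
finger_gap: 1.003
```

Request:
jog_arm(
  commands=[
    {"wx": 0,"wy": 0,"wz": 0,"x": -2,"y": 0,"z": 0,"jaw": -1},
    {"wx": 0,"wy": 0,"wz": 0,"x": 0,"y": 0,"z": 0,"jaw": -1},
  ],
  newtons=30,
)

```text
time_s: 5.18
eef_pos: [0.5982, -0.0785, 0.0164]
eef_rot: [-0.0, 0.065, 0.998, -0.0]
contact_force: [-5.1, 0.9, 3.3]
finger_gap: 1.002
```

Request:
jog_arm(
  commands=[
    {"wx": 0,"wy": 0,"wz": 0,"x": -2,"y": 0,"z": 0,"jaw": -1},
    {"wx": 0,"wy": 0,"wz": 0,"x": 0,"y": 0,"z": 0,"jaw": -1},
  ],
  newtons=30,
)

```text
time_s: 5.35
eef_pos: [0.5984, -0.0786, 0.0163]
eef_rot: [-0.002, 0.065, 0.998, -0.0]
contact_force: [-10.2, 1.2, 7.7]
finger_gap: 1.001
```

Request:
jog_arm(
  commands=[
    {"wx": 0,"wy": 0,"wz": 0,"x": -1.5,"y": 0,"z": 0,"jaw": -1},
    {"wx": 0,"wy": 0,"wz": 0,"x": 0,"y": 0,"z": 0,"jaw": -1},
  ],
  newtons=30,
)

```text
time_s: 5.52
eef_pos: [0.5983, -0.0786, 0.0162]
eef_rot: [-0.003, 0.065, 0.998, -0.0]
contact_force: [-14.1, 3.2, 11.3]
finger_gap: 1.001
```

```bash
python3 snap.py e scene side| cut -c1-150;  python3 - <<'E'
import cv2
from geo import *
print(tl(load('e','scene')['state']['eef_pos']))
im=cv2.imread('pics/e_scene.png');cv2.imwrite('pics/g2.png',cv2.resize(im[220:320,270:420],None,fx=5,fy=5,interpolation=cv2.INTER_CUBIC))
E
```

```text
5.5167 [ 0.5983 -0.0786  0.0162] [-3.300e-03  6.530e-02  9.979e-01 -5.000e-04] [-14.1   3.2  11.3] 1.0012272301641676
scene {'camera_matrix': [[460.0617, 0.0, 322.3162], [0.0, 460.0617, 232.3797], [0.0, 0.0, 1.0]], 'extrinsics': [[0.6927, -0.4422, 0.5698, 1.2909], [0.
side {'camera_matrix': [[437.6083, 0.0, 312.7734], [0.0, 437.6083, 240.6402], [0.0, 0.0, 1.0]], 'extrinsics': [[0.7959, 0.3436, -0.4985, -0.0319], [-0
[[-100.  -203.4]]
```

View pics/g2.png

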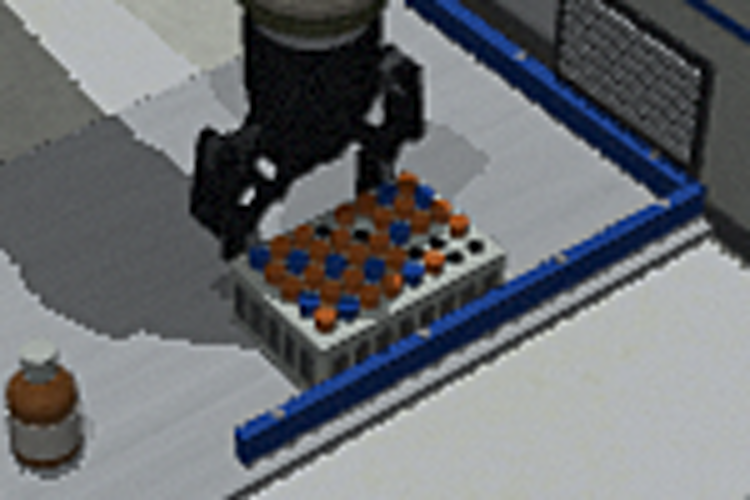

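The rack is flush on the back rail: contact was at TCP x≈-100 and force rose to 14 N with no motion. I'll back off, lift, turn and go to the right end.

Request:
jog_arm(
  commands=[
    {"wx": 0,"wy": 0,"wz": 0,"x": 14,"y": 0,"z": 0,"jaw": -1},
    {"wx": 0,"wy": 0,"wz": 0,"x": 14,"y": 0,"z": -10,"jaw": -1},
    {"wx": 0,"wy": 0,"wz": 0,"x": 0,"y": 0,"z": -40,"jaw": 0.1},
    {"wx": 0,"wy": 0,"wz": 0,"x": 0,"y": 0,"z": -40,"jaw": 0.1},
    {"wx": 0,"wy": 0,"wz": 0,"x": 0,"y": 0,"z": -40,"jaw": 0.1},
    {"wx": 0,"wy": 0,"wz": 0.12,"x": 0,"y": 0,"z": 0,"jaw": 0.1},
    {"wx": 0,"wy": 0,"wz": 0.12,"x": 0,"y": 0,"z": 0,"jaw": 0.1},
    {"wx": 0,"wy": 0,"wz": 0.12,"x": 0,"y": 0,"z": 0,"jaw": 0.1},
    {"wx": 0,"wy": 0,"wz": 0.12,"x": 0,"y": 0,"z": 0,"jaw": 0.1},
    {"wx": 0,"wy": 0,"wz": 0.12,"x": 0,"y": 0,"z": 0,"jaw": 0.1},
    {"wx": 0,"wy": 0,"wz": 0.12,"x": 0,"y": 0,"z": 0,"jaw": 0.1},
    {"wx": 0,"wy": 0,"wz": 0.12,"x": 0,"y": 0,"z": 0,"jaw": 0.1},
    {"wx": 0,"wy": 0,"wz": 0.12,"x": 0,"y": 0,"z": 0,"jaw": 0.1},
    {"wx": 0,"wy": 0,"wz": 0.12,"x": 0,"y": 0,"z": 0,"jaw": 0.1},
    {"wx": 0,"wy": 0,"wz": 0.12,"x": 0,"y": 0,"z": 0,"jaw": 0.1},
    {"wx": 0,"wy": 0,"wz": 0.12,"x": 0,"y": 0,"z": 0,"jaw": 0.1},
    {"wx": 0,"wy": 0,"wz": 0.12,"x": 0,"y": 0,"z": 0,"jaw": 0.1},
    {"wx": 0,"wy": 0,"wz": 0.12,"x": 0,"y": 0,"z": 0,"jaw": 0.1},
    {"wx": 0,"wy": 0,"wz": 0,"x": 0,"y": 0,"z": 0,"jaw": 0.1},
  ],
  newtons=30,
)

```text
time_s: 7.2
eef_pos: [0.5754, -0.075, 0.1466]
eef_rot: [0.001, 0.75, 0.662, 0.001]
contact_force: [0.2, 0.3, -0.3]
finger_gap: 0.453
```

Request:
jog_arm(
  commands=[
    {"wx": 0,"wy": 0,"wz": 0,"x": -34,"y": 0,"z": 0,"jaw": 0.1},
    {"wx": 0,"wy": 0,"wz": 0,"x": -34,"y": 0,"z": 0,"jaw": 0.1},
    {"wx": 0,"wy": 0,"wz": 0,"x": -34,"y": 0,"z": 0,"jaw": 0.1},
    {"wx": 0,"wy": 0,"wz": 0,"x": 0,"y": 25,"z": 0,"jaw": 0.1},
    {"wx": 0,"wy": 0,"wz": 0,"x": 0,"y": 25,"z": 0,"jaw": 0.1},
    {"wx": 0,"wy": 0,"wz": 0,"x": 0,"y": 25,"z": 0,"jaw": 0.1},
    {"wx": 0,"wy": 0,"wz": 0,"x": 0,"y": 0,"z": 0,"jaw": 0.1},
  ],
  newtons=30,
)

```text
time_s: 7.78
eef_pos: [0.6418, -0.1861, 0.1466]
eef_rot: [0.002, 0.747, 0.665, 0.002]
contact_force: [1.6, -1.1, 1.1]
finger_gap: 0.452
```

```bash
python3 snap.py f scene wrist| cut -c1-150;  python3 - <<'E'
from geo import *
st=load('f','scene')['state'];print(tl(st['eef_pos']));q=st['eef_rot'];print(np.degrees(R.from_quat([q[1],q[2],q[3],q[0]]).as_matrix()))
E
```

```text
7.7833 [ 0.6418 -0.1861  0.1466] [0.0022 0.7466 0.6653 0.0018] [ 1.6 -1.1  1.1] 0.45206574435983066
scene {'camera_matrix': [[460.0617, 0.0, 322.3162], [0.0, 460.0617, 232.3797], [0.0, 0.0, 1.0]], 'extrinsics': [[0.6927, -0.4422, 0.5698, 1.2909], [0.
wrist {'camera_matrix': [[418.7035, 0.0, 320.9216], [0.0, 418.7035, 233.9577], [0.0, 0.0, 1.0]], 'tool_from_camera': [[-0.0003, 0.9597, 0.281, 0.0714]
[[ -42.9 -304.3]]
[[ 6.57193033e+00  5.69167353e+01  3.18309009e-01]
 [ 5.69176234e+01 -6.57174188e+00 -5.20310912e-02]
 [-1.51772994e-02  3.22176208e-01 -5.72948717e+01]]
```

View pics/f_wrist.png

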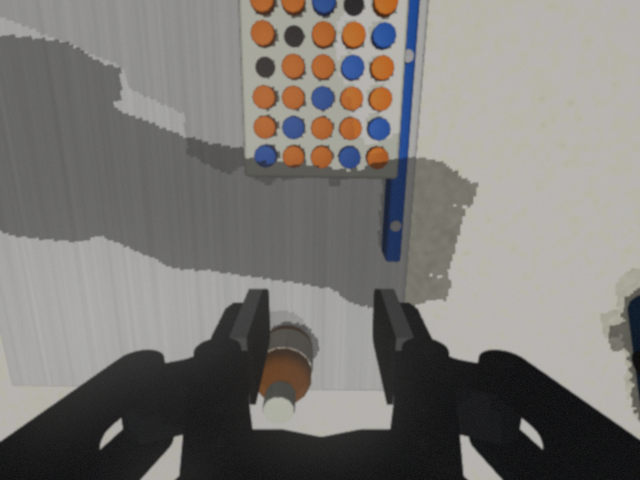

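View pics/f_scene.png

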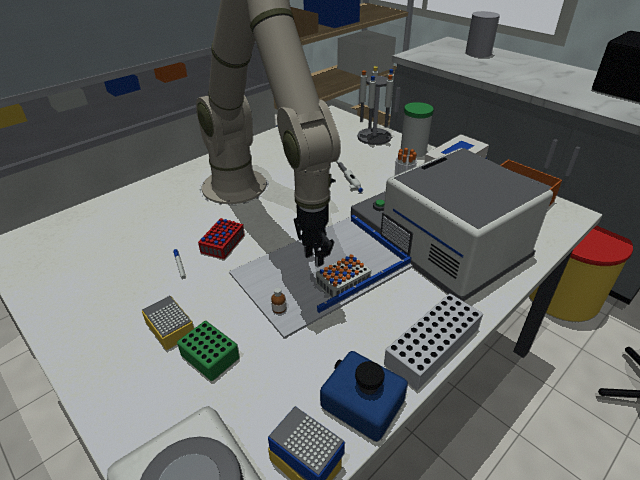

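Run:
```python
from geo import *
d=load('f','wrist')
print('rack end',tl(ray(d,[(247,176),(396,178)],.055)),'bottom z=.01',tl(ray(d,[(247,176),(396,178)],.01)))
print('rack left edge',tl(ray(d,[(240,0),(247,176)],.055)),'right',tl(ray(d,[(410,0),(396,170)],.055)))
print('rail inner',tl(ray(d,[(385,255),(388,190)],.032)))
print('bottle base',tl(ray(d,[(290,325)],.012)))
```

```text
rack end [[ -83.8 -268.4]
 [  -0.  -268.3]] bottom z=.01 [[ -91.3 -275.2]
 [   8.5 -275. ]]
rack left edge [[ -84.3 -180. ]
 [ -83.8 -268.4]] right [[   1.1 -178.5]
 [  -0.3 -263.8]]
rail inner [[ 5.000e-01 -3.221e+02]
 [-2.000e-01 -2.793e+02]]
bottle base [[ -63.  -384.6]]
```

Request:
jog_arm(
  commands=[
    {"wx": 0,"wy": 0,"wz": 0.015,"x": 0,"y": 0,"z": 35,"jaw": 0.1},
    {"wx": 0,"wy": 0,"wz": 0,"x": 0,"y": 0,"z": 35,"jaw": 0.1},
    {"wx": 0,"wy": 0,"wz": 0,"x": 0,"y": 0,"z": 35,"jaw": 0.1},
    {"wx": 0,"wy": 0,"wz": 0,"x": 0,"y": 0,"z": 22,"jaw": 0.1},
    {"wx": 0,"wy": 0,"wz": 0,"x": 5,"y": 0,"z": 0,"jaw": 0.1},
    {"wx": 0,"wy": 0,"wz": 0,"x": 6,"y": 0,"z": 0,"jaw": 0.1},
    {"wx": 0,"wy": 0,"wz": 0,"x": 6,"y": 0,"z": 0,"jaw": 0.1},
    {"wx": 0,"wy": 0,"wz": 0,"x": 6,"y": 0,"z": 0,"jaw": 0.1},
    {"wx": 0,"wy": 0,"wz": 0,"x": 6,"y": 0,"z": 0,"jaw": 0.1},
    {"wx": 0,"wy": 0,"wz": 0,"x": 6,"y": 0,"z": 0,"jaw": 0.1},
    {"wx": 0,"wy": 0,"wz": 0,"x": 6,"y": 0,"z": 0,"jaw": 0.1},
    {"wx": 0,"wy": 0,"wz": 0,"x": 6,"y": 0,"z": 0,"jaw": 0.1},
  ],
  newtons=30,
)

```text
time_s: 8.88
eef_pos: [0.6433, -0.1411, 0.0214]
eef_rot: [0.002, 0.754, 0.657, -0.0]
contact_force: [-1.9, -8.0, 6.4]
finger_gap: 0.449
```

```bash
python3 snap.py g scene| cut -c1-150;  python3 - <<'E'
from geo import *
st=load('g','scene')['state'];print(tl(st['eef_pos']))
im=cv2.imread('pics/g_scene.png');cv2.imwrite('pics/h2.png',cv2.resize(im[220:320,270:420],None,fx=5,fy=5,interpolation=cv2.INTER_CUBIC))
E
```

```text
8.8833 [ 0.6433 -0.1411  0.0214] [ 2.000e-03  7.536e-01  6.574e-01 -1.000e-04] [-1.9 -8.   6.4] 0.4493370585399822
scene {'camera_matrix': [[460.0617, 0.0, 322.3162], [0.0, 460.0617, 232.3797], [0.0, 0.0, 1.0]], 'extrinsics': [[0.6927, -0.4422, 0.5698, 1.2909], [0.
[[ -47.3 -259.5]]
```

View pics/h2.png

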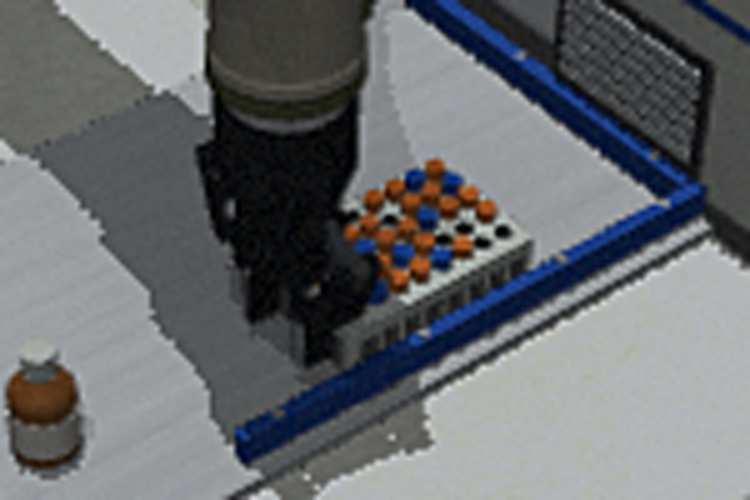

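Request:
jog_arm(
  commands=[
    {"wx": 0,"wy": 0,"wz": 0,"x": 5,"y": 0,"z": 0,"jaw": 0.1},
    {"wx": 0,"wy": 0,"wz": 0,"x": 5,"y": 0,"z": 0,"jaw": 0.1},
    {"wx": 0,"wy": 0,"wz": 0,"x": 5,"y": 0,"z": 0,"jaw": 0.1},
    {"wx": 0,"wy": 0,"wz": 0,"x": 5,"y": 0,"z": 0,"jaw": 0.1},
    {"wx": 0,"wy": 0,"wz": 0,"x": 5,"y": 0,"z": 0,"jaw": 0.1},
    {"wx": 0,"wy": 0,"wz": 0,"x": 5,"y": 0,"z": 0,"jaw": 0.1},
    {"wx": 0,"wy": 0,"wz": 0,"x": 5,"y": 0,"z": 0,"jaw": 0.1},
    {"wx": 0,"wy": 0,"wz": 0,"x": 5,"y": 0,"z": 0,"jaw": 0.1},
    {"wx": 0,"wy": 0,"wz": 0,"x": 5,"y": 0,"z": 0,"jaw": 0.1},
    {"wx": 0,"wy": 0,"wz": 0,"x": 5,"y": 0,"z": 0,"jaw": 0.1},
    {"wx": 0,"wy": 0,"wz": 0,"x": 5,"y": 0,"z": 0,"jaw": 0.1},
    {"wx": 0,"wy": 0,"wz": 0,"x": 5,"y": 0,"z": 0,"jaw": 0.1},
    {"wx": 0,"wy": 0,"wz": 0,"x": 5,"y": 0,"z": 0,"jaw": 0.1},
    {"wx": 0,"wy": 0,"wz": 0,"x": 5,"y": 0,"z": 0,"jaw": 0.1},
    {"wx": 0,"wy": 0,"wz": 0,"x": 5,"y": 0,"z": 0,"jaw": 0.1},
    {"wx": 0,"wy": 0,"wz": 0,"x": 5,"y": 0,"z": 0,"jaw": 0.1},
    {"wx": 0,"wy": 0,"wz": 0,"x": 5,"y": 0,"z": 0,"jaw": 0.1},
    {"wx": 0,"wy": 0,"wz": 0,"x": 5,"y": 0,"z": 0,"jaw": 0.1},
    {"wx": 0,"wy": 0,"wz": 0,"x": 5,"y": 0,"z": 0,"jaw": 0.1},
  ],
  newtons=30,
)

```text
time_s: 10.52
eef_pos: [0.6559, -0.0469, 0.0213]
eef_rot: [0.002, 0.754, 0.657, -0.0]
contact_force: [-2.6, -9.0, 6.0]
finger_gap: 0.451
```

```bash
python3 snap.py h scene wrist| cut -c1-150;  python3 - <<'E'
from geo import *
st=load('h','scene')['state'];print(tl(st['eef_pos']))
im=cv2.imread('pics/h_scene.png');cv2.imwrite('pics/i2.png',cv2.resize(im[200:300,290:440],None,fx=5,fy=5,interpolation=cv2.INTER_CUBIC))
E
```

```text
10.5167 [ 0.6559 -0.0469  0.0213] [ 1.700e-03  7.536e-01  6.573e-01 -1.000e-04] [-2.6 -9.   6. ] 0.45139868277109924
scene {'camera_matrix': [[460.0617, 0.0, 322.3162], [0.0, 460.0617, 232.3797], [0.0, 0.0, 1.0]], 'extrinsics': [[0.6927, -0.4422, 0.5698, 1.2909], [0.
wrist {'camera_matrix': [[418.7035, 0.0, 320.9216], [0.0, 418.7035, 233.9577], [0.0, 0.0, 1.0]], 'tool_from_camera': [[-0.0003, 0.9597, 0.281, 0.0714]
[[ -47.  -164.5]]
```

View pics/i2.png

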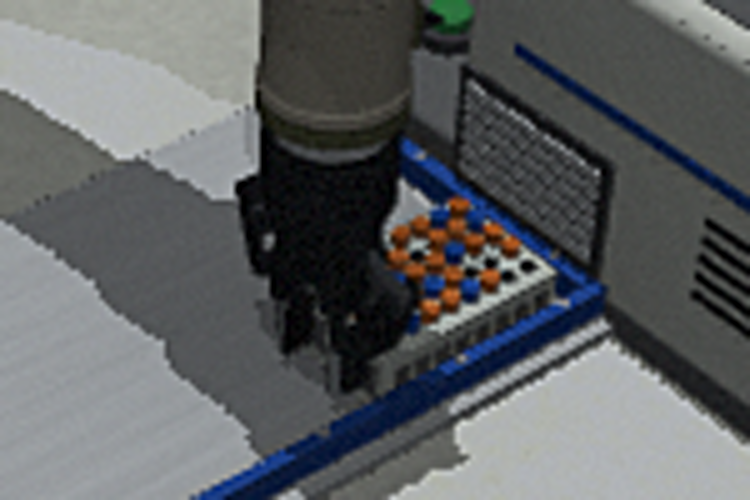

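View pics/h_wrist.png

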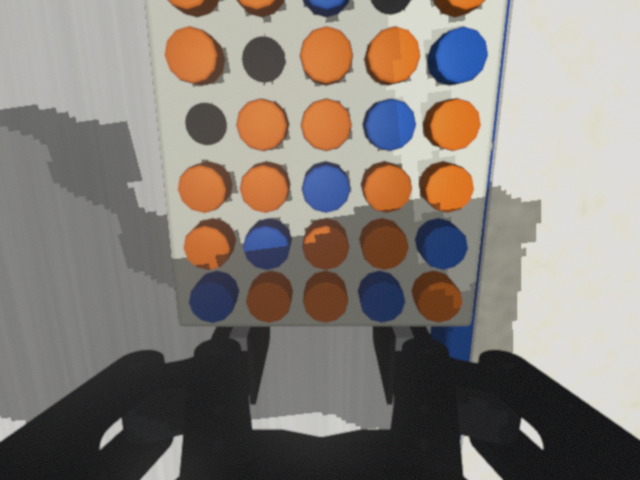

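Request:
jog_arm(
  commands=[
    {"wx": 0,"wy": 0,"wz": 0,"x": 3,"y": 0,"z": 0,"jaw": 0.1},
    {"wx": 0,"wy": 0,"wz": 0,"x": 3,"y": 0,"z": 0,"jaw": 0.1},
    {"wx": 0,"wy": 0,"wz": 0,"x": 3,"y": 0,"z": 0,"jaw": 0.1},
    {"wx": 0,"wy": 0,"wz": 0,"x": 3,"y": 0,"z": 0,"jaw": 0.1},
    {"wx": 0,"wy": 0,"wz": 0,"x": 3,"y": 0,"z": 0,"jaw": 0.1},
    {"wx": 0,"wy": 0,"wz": 0,"x": 2,"y": 0,"z": 0,"jaw": 0.1},
    {"wx": 0,"wy": 0,"wz": 0,"x": 0,"y": 0,"z": 0,"jaw": 0.1},
  ],
  newtons=30,
)

```text
time_s: 11.2
eef_pos: [0.6583, -0.0295, 0.021]
eef_rot: [0.001, 0.753, 0.657, 0.0]
contact_force: [-0.9, -6.3, 4.7]
finger_gap: 0.452
```

Request:
jog_arm(
  commands=[
    {"wx": 0,"wy": 0,"wz": 0,"x": 2,"y": 0,"z": 0,"jaw": 0.1},
    {"wx": 0,"wy": 0,"wz": 0,"x": 0,"y": 0,"z": 0,"jaw": 0.1},
  ],
  newtons=30,
)

```text
time_s: 11.37
eef_pos: [0.6585, -0.0277, 0.021]
eef_rot: [0.001, 0.754, 0.657, 0.0]
contact_force: [-1.8, -6.4, 6.2]
finger_gap: 0.45
```

Request:
jog_arm(
  commands=[
    {"wx": 0,"wy": 0,"wz": 0,"x": 2,"y": 0,"z": 0,"jaw": 0.1},
    {"wx": 0,"wy": 0,"wz": 0,"x": 0,"y": 0,"z": 0,"jaw": 0.1},
  ],
  newtons=30,
)

```text
time_s: 11.53
eef_pos: [0.6588, -0.0256, 0.0209]
eef_rot: [0.001, 0.754, 0.657, 0.0]
contact_force: [-1.6, -6.5, 6.2]
finger_gap: 0.452
```

Request:
jog_arm(
  commands=[
    {"wx": 0,"wy": 0,"wz": 0,"x": 1.5,"y": 0,"z": 0,"jaw": 0.1},
    {"wx": 0,"wy": 0,"wz": 0,"x": 0,"y": 0,"z": 0,"jaw": 0.1},
  ],
  newtons=30,
)

```text
time_s: 11.7
eef_pos: [0.6588, -0.0252, 0.0209]
eef_rot: [0.002, 0.754, 0.657, -0.0]
contact_force: [-1.7, -9.4, 6.2]
finger_gap: 0.451
```

Movement stalled (0.4 mm for a 1.5 mm step) and force is rising, so it has reached the side rail. One more nudge, then a check.

Request:
jog_arm(
  commands=[
    {"wx": 0,"wy": 0,"wz": 0,"x": 1.5,"y": 0,"z": 0,"jaw": 0.1},
    {"wx": 0,"wy": 0,"wz": 0,"x": 0,"y": 0,"z": 0,"jaw": 0.1},
  ],
  newtons=30,
)

```text
time_s: 11.87
eef_pos: [0.6588, -0.0252, 0.0209]
eef_rot: [0.002, 0.754, 0.657, -0.001]
contact_force: [-2.1, -14.0, 6.4]
finger_gap: 0.447
```

Request:
jog_arm(
  commands=[
    {"wx": 0,"wy": 0,"wz": 0,"x": -14,"y": 0,"z": 0,"jaw": 0.1},
    {"wx": 0,"wy": 0,"wz": 0,"x": -20,"y": 0,"z": -10,"jaw": 0.1},
    {"wx": 0,"wy": 0,"wz": 0,"x": 0,"y": 0,"z": -40,"jaw": 0.1},
    {"wx": 0,"wy": 0,"wz": 0,"x": 0,"y": 0,"z": -40,"jaw": 0.1},
    {"wx": 0,"wy": 0,"wz": 0,"x": 0,"y": 0,"z": -40,"jaw": 0.1},
    {"wx": 0,"wy": 0,"wz": 0,"x": 0,"y": 0,"z": 0,"jaw": 0.1},
  ],
  newtons=30,
)

```text
time_s: 12.37
eef_pos: [0.6581, -0.055, 0.1576]
eef_rot: [0.004, 0.753, 0.658, 0.005]
contact_force: [1.4, -0.8, -0.0]
finger_gap: 0.451
```

```bash
python3 snap.py i scene wrist side| cut -c1-150;  python3 - <<'E'
from geo import *
st=load('i','scene')['state'];print(tl(st['eef_pos']))
im=cv2.imread('pics/i_scene.png');cv2.imwrite('pics/j2.png',cv2.resize(im[200:300,290:440],None,fx=5,fy=5,interpolation=cv2.INTER_CUBIC))
im=cv2.imread('pics/i_side.png');cv2.imwrite('pics/j3.png',cv2.resize(im[180:300,250:430],None,fx=4,fy=4,interpolation=cv2.INTER_CUBIC))
E
```

```text
12.3667 [ 0.6581 -0.055   0.1576] [0.0037 0.7532 0.6577 0.0046] [ 1.4 -0.8 -0. ] 0.45066521122633557
scene {'camera_matrix': [[460.0617, 0.0, 322.3162], [0.0, 460.0617, 232.3797], [0.0, 0.0, 1.0]], 'extrinsics': [[0.6927, -0.4422, 0.5698, 1.2909], [0.
wrist {'camera_matrix': [[418.7035, 0.0, 320.9216], [0.0, 418.7035, 233.9577], [0.0, 0.0, 1.0]], 'tool_from_camera': [[-0.0003, 0.9597, 0.281, 0.0714]
side {'camera_matrix': [[437.6083, 0.0, 312.7734], [0.0, 437.6083, 240.6402], [0.0, 0.0, 1.0]], 'extrinsics': [[0.7959, 0.3436, -0.4985, -0.0319], [-0
[[ -43.8 -172.2]]
```

View pics/j2.png

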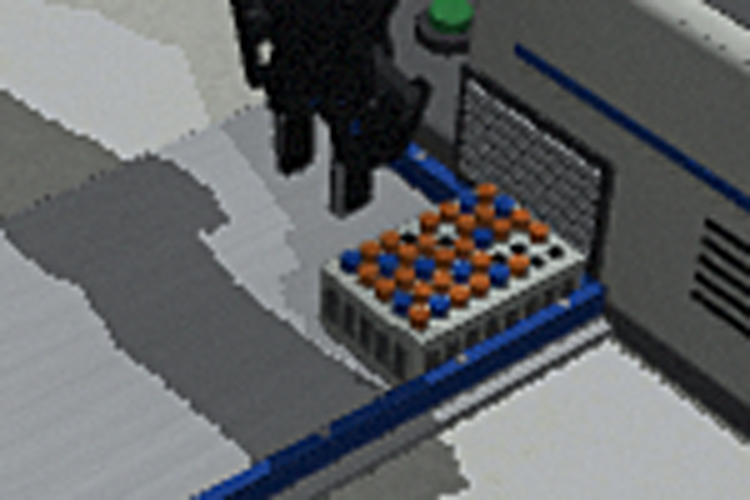

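View pics/i_wrist.png

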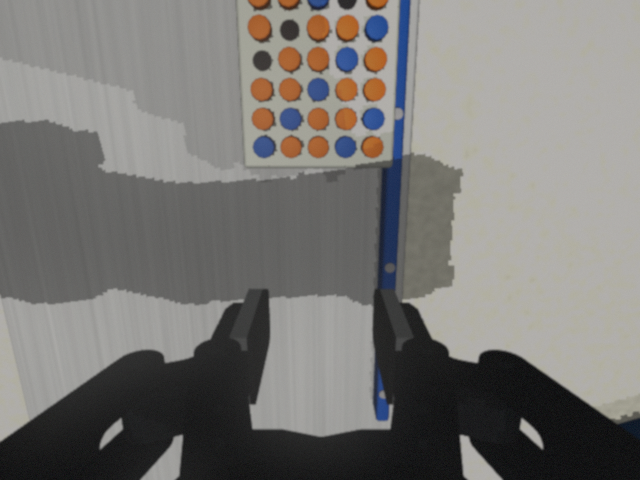

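View pics/j3.png

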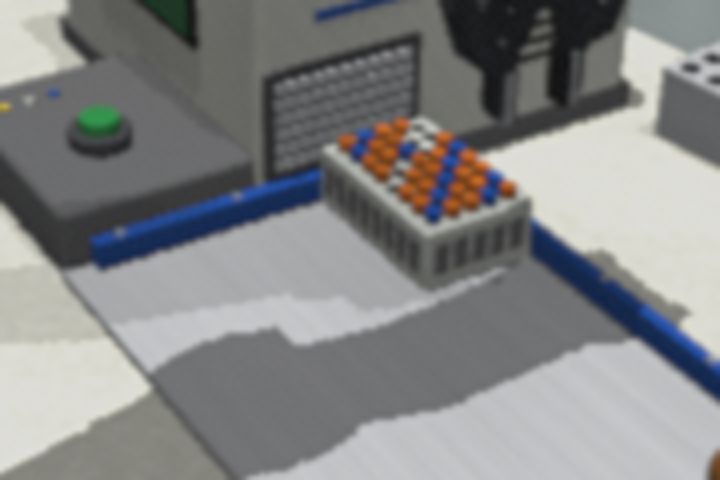

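The rack looks seated on both rails. I'll re-seat it gently against the back rail to be sure, then measure.

Request:
jog_arm(
  commands=[
    {"wx": 0,"wy": 0,"wz": 0,"x": 0,"y": -32,"z": 0,"jaw": -1},
    {"wx": 0,"wy": 0,"wz": 0,"x": 0,"y": -32,"z": 0,"jaw": -1},
    {"wx": 0,"wy": 0,"wz": 0,"x": 0,"y": -32,"z": 0,"jaw": -1},
    {"wx": 0,"wy": 0,"wz": 0,"x": 32,"y": 0,"z": 0,"jaw": -1},
    {"wx": 0,"wy": 0,"wz": 0,"x": 32,"y": 0,"z": 0,"jaw": -1},
    {"wx": 0,"wy": 0,"wz": 0,"x": 32,"y": 0,"z": 0,"jaw": -1},
    {"wx": 0,"wy": 0,"wz": -0.12,"x": 0,"y": 0,"z": 0,"jaw": -1},
    {"wx": 0,"wy": 0,"wz": -0.12,"x": 0,"y": 0,"z": 0,"jaw": -1},
    {"wx": 0,"wy": 0,"wz": -0.12,"x": 0,"y": 0,"z": 0,"jaw": -1},
    {"wx": 0,"wy": 0,"wz": -0.12,"x": 0,"y": 0,"z": 0,"jaw": -1},
    {"wx": 0,"wy": 0,"wz": -0.12,"x": 0,"y": 0,"z": 0,"jaw": -1},
    {"wx": 0,"wy": 0,"wz": -0.12,"x": 0,"y": 0,"z": 0,"jaw": -1},
    {"wx": 0,"wy": 0,"wz": -0.12,"x": 0,"y": 0,"z": 0,"jaw": -1},
    {"wx": 0,"wy": 0,"wz": -0.12,"x": 0,"y": 0,"z": 0,"jaw": -1},
    {"wx": 0,"wy": 0,"wz": -0.12,"x": 0,"y": 0,"z": 0,"jaw": -1},
    {"wx": 0,"wy": 0,"wz": -0.12,"x": 0,"y": 0,"z": 0,"jaw": -1},
    {"wx": 0,"wy": 0,"wz": -0.12,"x": 0,"y": 0,"z": 0,"jaw": -1},
    {"wx": 0,"wy": 0,"wz": -0.12,"x": 0,"y": 0,"z": 0,"jaw": -1},
    {"wx": 0,"wy": 0,"wz": -0.12,"x": 0,"y": 0,"z": 0,"jaw": -1},
    {"wx": 0,"wy": 0,"wz": 0,"x": 0,"y": 0,"z": 0,"jaw": -1},
  ],
  newtons=30,
)

```text
time_s: 14.18
eef_pos: [0.571, 0.0533, 0.1478]
eef_rot: [-0.001, 0.07, 0.998, 0.0]
contact_force: [-0.6, -0.4, -0.3]
finger_gap: 0.999
```

```bash
python3 snap.py j scene wrist side| cut -c1-110;  python3 - <<'E'
from geo import *
st=load('j','scene')['state'];print(tl(st['eef_pos']))
q=st['eef_rot'];print('tool y ang',np.degrees(2*np.arctan2(q[2],q[1]))-90)
for n,x in(('side',(255,195,300,225)),('scene',(370,190,395,212)),('wrist',(0,0,640,300))):
  D=load('j',n);h=cv2.cvtColor(D['pixels'],cv2.COLOR_BGR2HSV);m=cv2.inRange(h,(45,100,50),(80,255,255))[x[1]:x[3],x[0]:x[2]]
  ys,xs=np.nonzero(m)
  if len(xs)<8: continue
  W=ray(D,[(xs.mean()+x[0]+.5,ys.mean()+x[1]+.5)],.0725);print(n,xs.mean()+x[0],ys.mean()+x[1],len(xs),W,tl(W))
E
```

```text
14.1833 [0.571  0.0533 0.1478] [-1.500e-03  7.010e-02  9.975e-01  2.000e-04] [-0.6 -0.4 -0.3] 0.99876204874352
scene {'camera_matrix': [[460.0617, 0.0, 322.3162], [0.0, 460.0617, 232.3797], [0.0, 0.0, 1.0]], 'extrinsics':
wrist {'camera_matrix': [[418.7035, 0.0, 320.9216], [0.0, 418.7035, 233.9577], [0.0, 0.0, 1.0]], 'tool_from_ca
side {'camera_matrix': [[437.6083, 0.0, 312.7734], [0.0, 437.6083, 240.6402], [0.0, 0.0, 1.0]], 'extrinsics': 
[[-144.3  -76.2]]
tool y ang 81.96425209169922
side 274.35483870967744 209.90322580645162 62 [[0.51700417 0.21556803 0.0725    ]] [[-219.    77.6]]
scene 379.81081081081084 201.9189189189189 37 [[0.52265208 0.22246693 0.0725    ]] [[-214.3   85.2]]
wrist 625.6218809980807 103.64747280870121 1563 [[0.51858286 0.21446865 0.0725    ]] [[-217.3   76.8]]
```

View pics/j_wrist.png

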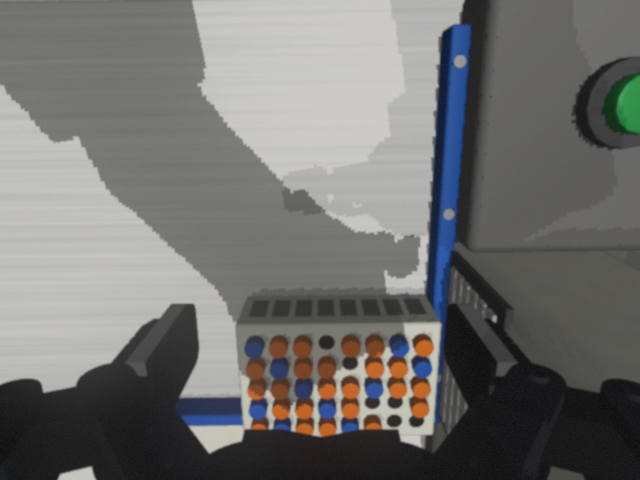

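Request:
jog_arm(
  commands=[
    {"wx": 0,"wy": 0,"wz": -0.009,"x": 0,"y": 0,"z": 35,"jaw": -1},
    {"wx": 0,"wy": 0,"wz": 0,"x": 0,"y": 0,"z": 35,"jaw": -1},
    {"wx": 0,"wy": 0,"wz": 0,"x": 0,"y": 0,"z": 35,"jaw": -1},
    {"wx": 0,"wy": 0,"wz": 0,"x": 0,"y": 0,"z": 25,"jaw": -1},
    {"wx": 0,"wy": 0,"wz": 0,"x": -6,"y": 0,"z": 0,"jaw": -1},
    {"wx": 0,"wy": 0,"wz": 0,"x": -7,"y": 0,"z": 0,"jaw": -1},
    {"wx": 0,"wy": 0,"wz": 0,"x": -7,"y": 0,"z": 0,"jaw": -1},
    {"wx": 0,"wy": 0,"wz": 0,"x": -7,"y": 0,"z": 0,"jaw": -1},
    {"wx": 0,"wy": 0,"wz": 0,"x": -6,"y": 0,"z": 0,"jaw": -1},
    {"wx": 0,"wy": 0,"wz": 0,"x": -4,"y": 0,"z": 0,"jaw": -1},
    {"wx": 0,"wy": 0,"wz": 0,"x": -2,"y": 0,"z": 0,"jaw": -1},
    {"wx": 0,"wy": 0,"wz": 0,"x": 0,"y": 0,"z": 0,"jaw": -1},
  ],
  newtons=30,
)

```text
time_s: 15.33
eef_pos: [0.6114, 0.0477, 0.0199]
eef_rot: [0.001, 0.069, 0.998, 0.0]
contact_force: [0.7, -0.0, 0.0]
finger_gap: 0.999
```

Request:
jog_arm(
  commands=[
    {"wx": 0,"wy": 0,"wz": 0,"x": -2,"y": 0,"z": 0,"jaw": -1},
    {"wx": 0,"wy": 0,"wz": 0,"x": 0,"y": 0,"z": 0,"jaw": -1},
  ],
  newtons=30,
)

```text
time_s: 15.5
eef_pos: [0.6127, 0.0477, 0.0194]
eef_rot: [0.0, 0.068, 0.998, -0.0]
contact_force: [0.7, -0.6, 0.1]
finger_gap: 1.001
```

Request:
jog_arm(
  commands=[
    {"wx": 0,"wy": 0,"wz": 0,"x": -2,"y": 0,"z": 0,"jaw": -1},
    {"wx": 0,"wy": 0,"wz": 0,"x": 0,"y": 0,"z": 0,"jaw": -1},
  ],
  newtons=30,
)

```text
time_s: 15.67
eef_pos: [0.6148, 0.0474, 0.0193]
eef_rot: [0.0, 0.068, 0.998, -0.0]
contact_force: [-0.7, -1.1, -0.2]
finger_gap: 0.999
```

```bash
python3 -c "
from geo import *
from rig import robot
s=robot.get_state();print(tl(s['eef_pos']),s['contact_force'])"
```

```text
[[-100.1  -76.3]] [-0.69349335 -1.14976384 -0.2367283 ]
```

Request:
jog_arm(
  commands=[
    {"wx": 0,"wy": 0,"wz": 0,"x": -1.5,"y": 0,"z": 0,"jaw": -1},
    {"wx": 0,"wy": 0,"wz": 0,"x": 0,"y": 0,"z": 0,"jaw": -1},
  ],
  newtons=30,
)

```text
time_s: 15.83
eef_pos: [0.6154, 0.0474, 0.0191]
eef_rot: [-0.001, 0.068, 0.998, -0.0]
contact_force: [-1.7, -0.4, 2.2]
finger_gap: 0.999
```

Request:
jog_arm(
  commands=[
    {"wx": 0,"wy": 0,"wz": 0,"x": -1.5,"y": 0,"z": 0,"jaw": -1},
    {"wx": 0,"wy": 0,"wz": 0,"x": 0,"y": 0,"z": 0,"jaw": -1},
  ],
  newtons=30,
)

```text
time_s: 16.0
eef_pos: [0.6154, 0.0473, 0.0191]
eef_rot: [-0.002, 0.068, 0.998, -0.0]
contact_force: [-7.5, 1.7, 4.5]
finger_gap: 0.998
```

Request:
jog_arm(
  commands=[
    {"wx": 0,"wy": 0,"wz": 0,"x": -1.5,"y": 0,"z": 0,"jaw": -1},
    {"wx": 0,"wy": 0,"wz": 0,"x": 0,"y": 0,"z": 0,"jaw": -1},
  ],
  newtons=30,
)

```text
time_s: 16.17
eef_pos: [0.6154, 0.0473, 0.019]
eef_rot: [-0.003, 0.068, 0.998, -0.001]
contact_force: [-12.1, 1.4, 8.9]
finger_gap: 0.999
```

The rack was already seated: the fingers stopped at once and force rose to 12 N. I'll back off, lift and go above the button with the jaws shut.

Request:
jog_arm(
  commands=[
    {"wx": 0,"wy": 0,"wz": 0,"x": 12,"y": 0,"z": 0,"jaw": -1},
    {"wx": 0,"wy": 0,"wz": 0,"x": 16,"y": 0,"z": -10,"jaw": -1},
    {"wx": 0,"wy": 0,"wz": 0,"x": 0,"y": 0,"z": -40,"jaw": -1},
    {"wx": 0,"wy": 0,"wz": 0,"x": 0,"y": 0,"z": -40,"jaw": 1},
    {"wx": 0,"wy": 0,"wz": 0,"x": 0,"y": 0,"z": -40,"jaw": 1},
    {"wx": 0,"wy": 0,"wz": 0,"x": 30,"y": 0,"z": -20,"jaw": 1},
    {"wx": 0,"wy": 0,"wz": 0,"x": 30,"y": 0,"z": 0,"jaw": 1},
    {"wx": 0,"wy": 0,"wz": 0,"x": 25,"y": 20,"z": 0,"jaw": 1},
    {"wx": 0,"wy": 0,"wz": 0,"x": 0,"y": 33,"z": 0,"jaw": 1},
    {"wx": 0,"wy": 0,"wz": 0,"x": 0,"y": 33,"z": 0,"jaw": 1},
    {"wx": 0,"wy": 0,"wz": 0,"x": 0,"y": 33,"z": 0,"jaw": 1},
    {"wx": 0,"wy": 0,"wz": 0,"x": 0,"y": 33,"z": 0,"jaw": 1},
    {"wx": 0,"wy": 0,"wz": 0,"x": 0,"y": 0,"z": 0,"jaw": 1},
    {"wx": 0,"wy": 0,"wz": 0,"x": 0,"y": 0,"z": 0,"jaw": 1},
  ],
  newtons=30,
)

```text
time_s: 17.33
eef_pos: [0.5278, 0.2151, 0.1692]
eef_rot: [0.0, 0.067, 0.998, 0.0]
contact_force: [0.0, -1.4, 0.3]
finger_gap: 0.005
```

```bash
python3 snap.py k scene wrist side| cut -c1-110;  python3 - <<'E'
from geo import *
st=load('k','scene')['state'];print(tl(st['eef_pos']))
for n,x in(('side',(255,195,300,225)),('scene',(370,190,395,212)),('wrist',(0,0,640,480))):
  D=load('k',n);h=cv2.cvtColor(D['pixels'],cv2.COLOR_BGR2HSV);m=cv2.inRange(h,(45,100,50),(80,255,255))[x[1]:x[3],x[0]:x[2]]
  ys,xs=np.nonzero(m)
  if len(xs)<8: continue
  W=ray(D,[(xs.mean()+x[0]+.5,ys.mean()+x[1]+.5)],.0725);print(n,xs.mean()+x[0],ys.mean()+x[1],len(xs),xs.min(),xs.max(),ys.min(),ys.max(),W,tl(W))
im=cv2.imread('pics/k_side.png');cv2.imwrite('pics/l3.png',cv2.resize(im[160:310,230:430],None,fx=4,fy=4,interpolation=cv2.INTER_CUBIC))
im=cv2.imread('pics/k_scene.png');cv2.imwrite('pics/l2.png',cv2.resize(im[160:310,260:460],None,fx=4,fy=4,interpolation=cv2.INTER_CUBIC))
E
```

```text
17.3333 [0.5278 0.2151 0.1692] [2.000e-04 6.660e-02 9.978e-01 5.000e-04] [ 0.  -1.4  0.3] 0.005329227432104381
scene {'camera_matrix': [[460.0617, 0.0, 322.3162], [0.0, 460.0617, 232.3797], [0.0, 0.0, 1.0]], 'extrinsics':
wrist {'camera_matrix': [[418.7035, 0.0, 320.9216], [0.0, 418.7035, 233.9577], [0.0, 0.0, 1.0]], 'tool_from_ca
side {'camera_matrix': [[437.6083, 0.0, 312.7734], [0.0, 437.6083, 240.6402], [0.0, 0.0, 1.0]], 'extrinsics': 
[[-208.3   78.6]]
side 274.375 210.078125 64 15 24 12 18 [[0.51651422 0.21471537 0.0725    ]] [[-219.4   76.7]]
scene 379.6333333333333 202.5 30 6 13 10 16 [[0.52443608 0.21949064 0.0725    ]] [[-212.1   82.5]]
wrist 512.7737520128825 352.3510466988728 7452 309 639 197 442 [[0.62403726 0.32869754 0.0725    ]] [[-127.7  203.8]]
```

View pics/k_wrist.png

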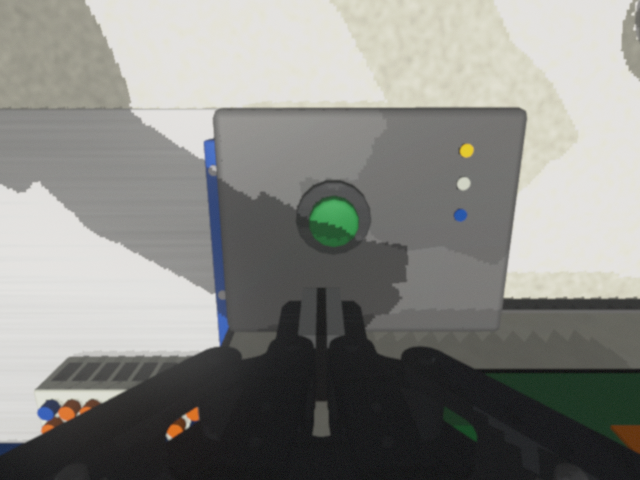

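View pics/l3.png

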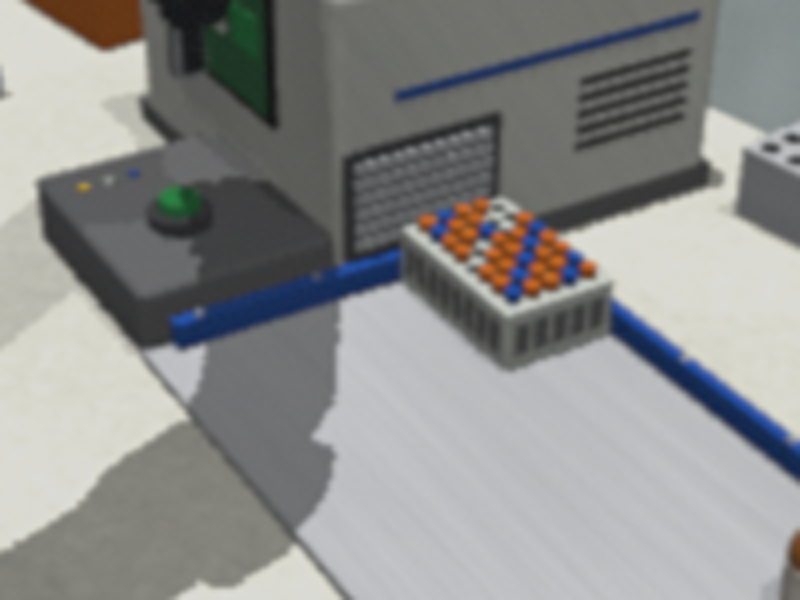

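View pics/l2.png

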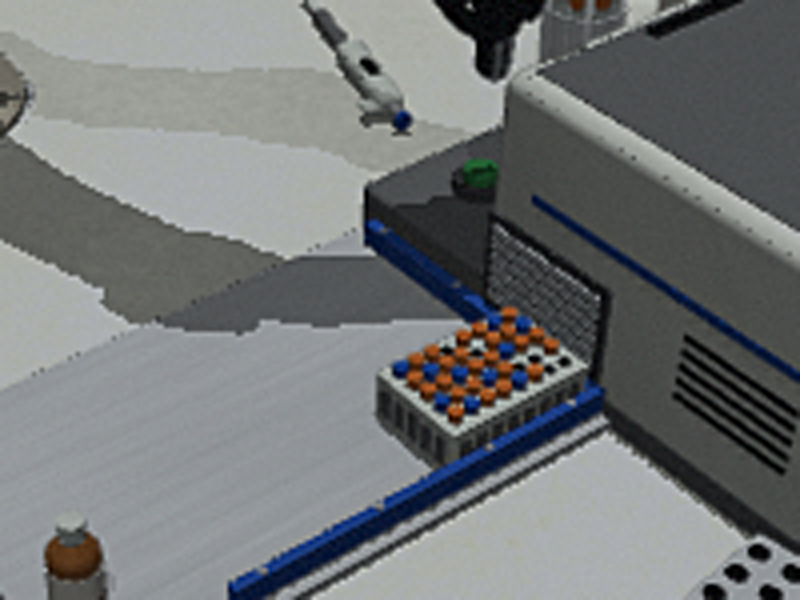

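Run:
```python
from geo import *
D=load('k','wrist');W=ray(D,[(334,222)],.073)
h=cv2.cvtColor(D['pixels'],cv2.COLOR_BGR2HSV);m=cv2.inRange(h,(45,80,30),(85,255,255))[190:260,290:370]
c=max(cv2.findContours(m,0,2)[0],key=cv2.contourArea);print(np.array(cv2.minEnclosingCircle(c)[0])+[290,190])
print(W,tl(W)); s=D['state'];q=s['eef_rot'];M=R.from_quat([q[1],q[2],q[3],q[0]]).as_matrix()
print('tool shift mm',1000*M.T@(np.r_[W[0,:2],.073]-s['eef_pos']))
print('proj tcp z.073',proj(D,[np.r_[s['eef_pos'][:2],.073]]))
```

```text
[333.35029984 221.34131813]
[[0.52086427 0.22388249 0.073     ]] [[-216.3   86.4]]
tool shift mm [ 8.02327681  7.65318129 96.21675915]
proj tcp z.073 [[320.887002   234.98398072]]
```

Request:
jog_arm(
  commands=[
    {"wx": 0,"wy": 0,"wz": 0,"x": 8,"y": 6.5,"z": 15,"jaw": 1},
    {"wx": 0,"wy": 0,"wz": 0,"x": 0,"y": 0,"z": 30,"jaw": 1},
    {"wx": 0,"wy": 0,"wz": 0,"x": 0,"y": 0,"z": 25,"jaw": 1},
    {"wx": 0,"wy": 0,"wz": 0,"x": 0,"y": 0,"z": 15,"jaw": 1},
    {"wx": 0,"wy": 0,"wz": 0,"x": 0,"y": 0,"z": 0,"jaw": 1},
  ],
  newtons=30,
)

```text
time_s: 17.9
eef_pos: [0.5195, 0.218, 0.0816]
eef_rot: [-0.002, 0.069, 0.998, -0.002]
contact_force: [-0.4, -0.1, 0.6]
finger_gap: 0.005
```

```bash
python3 snap.py l wrist side scene| cut -c1-110;  python3 - <<'E'
import cv2
im=cv2.imread('pics/l_side.png');a=cv2.resize(im[170:250,230:310],None,fx=5,fy=5,interpolation=cv2.INTER_CUBIC)
im=cv2.imread('pics/l_scene.png');b=cv2.resize(im[160:240,340:420],None,fx=5,fy=5,interpolation=cv2.INTER_CUBIC)
cv2.imwrite('pics/m.png',cv2.hconcat([a,b]))
E
```

```text
17.9 [0.5195 0.218  0.0816] [-0.002   0.0692  0.9976 -0.0015] [-0.4 -0.1  0.6] 0.005003944928699801
wrist {'camera_matrix': [[418.7035, 0.0, 320.9216], [0.0, 418.7035, 233.9577], [0.0, 0.0, 1.0]], 'tool_from_ca
side {'camera_matrix': [[437.6083, 0.0, 312.7734], [0.0, 437.6083, 240.6402], [0.0, 0.0, 1.0]], 'extrinsics': 
scene {'camera_matrix': [[460.0617, 0.0, 322.3162], [0.0, 460.0617, 232.3797], [0.0, 0.0, 1.0]], 'extrinsics':
```

View pics/m.png

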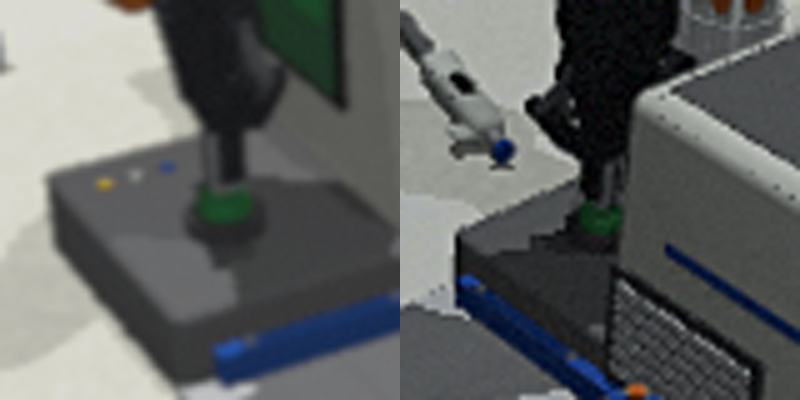

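View pics/l_wrist.png

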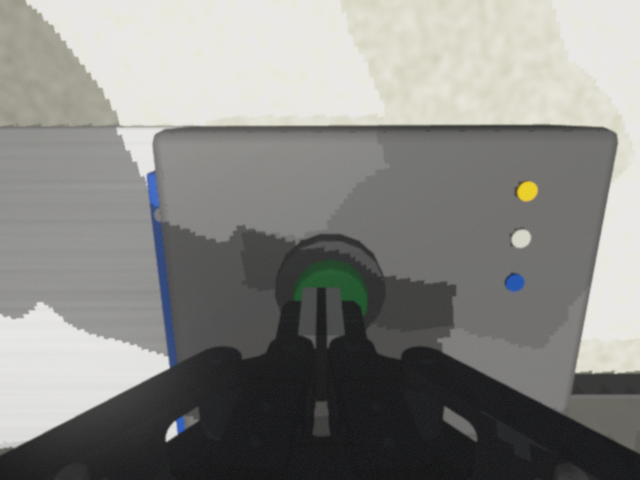

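Request:
jog_arm(
  commands=[
    {"wx": 0,"wy": 0,"wz": 0,"x": 0,"y": 4,"z": 0,"jaw": 1},
    {"wx": 0,"wy": 0,"wz": 0,"x": 0,"y": 0,"z": 4,"jaw": 1},
    {"wx": 0,"wy": 0,"wz": 0,"x": 0,"y": 0,"z": 4,"jaw": 1},
    {"wx": 0,"wy": 0,"wz": 0,"x": 0,"y": 0,"z": 3,"jaw": 1},
    {"wx": 0,"wy": 0,"wz": 0,"x": 0,"y": 0,"z": 0,"jaw": 1},
  ],
  newtons=30,
)

```text
time_s: 18.47
eef_pos: [0.5219, 0.2247, 0.0732]
eef_rot: [0.001, 0.068, 0.998, 0.0]
contact_force: [1.1, 0.6, 3.2]
finger_gap: -0.003
```

Request:
jog_arm(
  commands=[
    {"wx": 0,"wy": 0,"wz": 0,"x": 0,"y": 0,"z": 3,"jaw": 1},
    {"wx": 0,"wy": 0,"wz": 0,"x": 0,"y": 0,"z": 0,"jaw": 1},
  ],
  newtons=30,
)

```text
time_s: 18.63
eef_pos: [0.5219, 0.2248, 0.071]
eef_rot: [0.001, 0.068, 0.998, 0.0]
contact_force: [-0.2, 0.2, 11.2]
finger_gap: -0.001
```

Request:
jog_arm(
  commands=[
    {"wx": 0,"wy": 0,"wz": 0,"x": 0,"y": 0,"z": 2,"jaw": 1},
    {"wx": 0,"wy": 0,"wz": 0,"x": 0,"y": 0,"z": 0,"jaw": 1},
  ],
  newtons=30,
)

```text
time_s: 18.8
eef_pos: [0.522, 0.2248, 0.0706]
eef_rot: [0.001, 0.068, 0.998, 0.0]
contact_force: [-4.8, -2.4, 29.7]
finger_gap: -0.001
```

```bash
python3 snap.py m wrist side scene| cut -c1-110;  python3 - <<'E'
import cv2
im=cv2.imread('pics/m_side.png');a=cv2.resize(im[185:225,250:300],None,fx=8,fy=8,interpolation=cv2.INTER_CUBIC)
im=cv2.imread('pics/m_wrist.png');b=cv2.resize(im[200:360,220:420],None,fx=2,fy=2,interpolation=cv2.INTER_CUBIC)
cv2.imwrite('pics/n.png',cv2.hconcat([a,b]))
E
```

```text
18.8 [0.522  0.2248 0.0706] [1.300e-03 6.830e-02 9.977e-01 3.000e-04] [-4.8 -2.4 29.7] -0.0011628732647288964
wrist {'camera_matrix': [[418.7035, 0.0, 320.9216], [0.0, 418.7035, 233.9577], [0.0, 0.0, 1.0]], 'tool_from_ca
side {'camera_matrix': [[437.6083, 0.0, 312.7734], [0.0, 437.6083, 240.6402], [0.0, 0.0, 1.0]], 'extrinsics': 
scene {'camera_matrix': [[460.0617, 0.0, 322.3162], [0.0, 460.0617, 232.3797], [0.0, 0.0, 1.0]], 'extrinsics':
```

View pics/n.png

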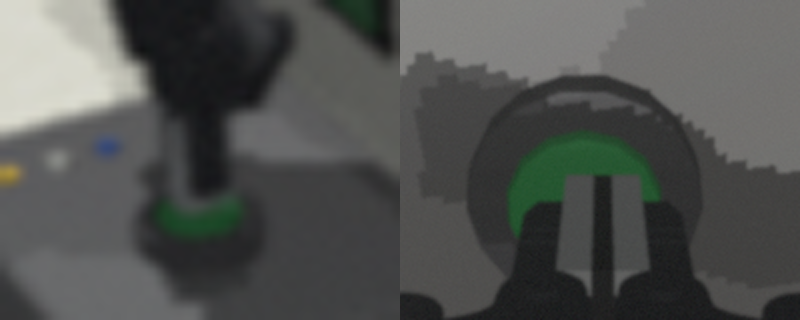

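Fingertips sit on the green disc. To confirm full travel, I'll release in small steps and read the spring force against height.

Request:
jog_arm(
  commands=[
    {"wx": 0,"wy": 0,"wz": 0,"x": 0,"y": 0,"z": -2.5,"jaw": 1},
    {"wx": 0,"wy": 0,"wz": 0,"x": 0,"y": 0,"z": 0,"jaw": 1},
    {"wx": 0,"wy": 0,"wz": 0,"x": 0,"y": 0,"z": 0,"jaw": 1},
  ],
  newtons=30,
)

```text
time_s: 19.2
eef_pos: [0.5219, 0.2247, 0.0713]
eef_rot: [0.001, 0.068, 0.998, 0.0]
contact_force: [1.1, 1.3, 4.2]
finger_gap: 0.001
```

Request:
jog_arm(
  commands=[
    {"wx": 0,"wy": 0,"wz": 0,"x": 0,"y": 0,"z": -1.5,"jaw": 1},
    {"wx": 0,"wy": 0,"wz": 0,"x": 0,"y": 0,"z": 0,"jaw": 1},
    {"wx": 0,"wy": 0,"wz": 0,"x": 0,"y": 0,"z": 0,"jaw": 1},
  ],
  newtons=30,
)

```text
time_s: 19.45
eef_pos: [0.5219, 0.2247, 0.0724]
eef_rot: [0.0, 0.068, 0.998, 0.0]
contact_force: [3.4, 2.5, 3.5]
finger_gap: 0.0
```

Request:
jog_arm(
  commands=[
    {"wx": 0,"wy": 0,"wz": 0,"x": 0,"y": 0,"z": -1.5,"jaw": 1},
    {"wx": 0,"wy": 0,"wz": 0,"x": 0,"y": 0,"z": 0,"jaw": 1},
    {"wx": 0,"wy": 0,"wz": 0,"x": 0,"y": 0,"z": 0,"jaw": 1},
  ],
  newtons=30,
)

```text
time_s: 19.7
eef_pos: [0.5213, 0.2243, 0.0737]
eef_rot: [-0.0, 0.068, 0.998, -0.0]
contact_force: [3.1, 1.8, 3.3]
finger_gap: 0.002
```

Request:
jog_arm(
  commands=[
    {"wx": 0,"wy": 0,"wz": 0,"x": 0,"y": 0,"z": -1.5,"jaw": 1},
    {"wx": 0,"wy": 0,"wz": 0,"x": 0,"y": 0,"z": 0,"jaw": 1},
    {"wx": 0,"wy": 0,"wz": 0,"x": 0,"y": 0,"z": 0,"jaw": 1},
  ],
  newtons=30,
)

```text
time_s: 19.95
eef_pos: [0.521, 0.2241, 0.0752]
eef_rot: [-0.0, 0.068, 0.998, -0.0]
contact_force: [-0.1, 1.3, 3.0]
finger_gap: -0.003
```

Request:
jog_arm(
  commands=[
    {"wx": 0,"wy": 0,"wz": 0,"x": 0,"y": 0,"z": -2,"jaw": 1},
    {"wx": 0,"wy": 0,"wz": 0,"x": 0,"y": 0,"z": 0,"jaw": 1},
    {"wx": 0,"wy": 0,"wz": 0,"x": 0,"y": 0,"z": 0,"jaw": 1},
  ],
  newtons=30,
)

```text
time_s: 20.2
eef_pos: [0.5207, 0.2238, 0.0771]
eef_rot: [-0.001, 0.068, 0.998, -0.001]
contact_force: [-0.5, -0.6, 1.3]
finger_gap: 0.001
```

Spring force falls smoothly from 4.2 N at 71.3 mm to about 1.3 N at 77 mm. That is about 6 mm of travel, so the press went fully down. I'll retreat and do the final check.

Request:
jog_arm(
  commands=[
    {"wx": 0,"wy": 0,"wz": 0,"x": 0,"y": 0,"z": -15,"jaw": 1},
    {"wx": 0,"wy": 0,"wz": 0,"x": 0,"y": 0,"z": -35,"jaw": 1},
    {"wx": 0,"wy": 0,"wz": 0,"x": 0,"y": 0,"z": -35,"jaw": 1},
    {"wx": 0,"wy": 0,"wz": 0,"x": 0,"y": -20,"z": -35,"jaw": 1},
    {"wx": 0,"wy": 0,"wz": 0,"x": 0,"y": -30,"z": 0,"jaw": 1},
    {"wx": 0,"wy": 0,"wz": 0,"x": 0,"y": -30,"z": 0,"jaw": 1},
    {"wx": 0,"wy": 0,"wz": 0,"x": 0,"y": -30,"z": 0,"jaw": 1},
    {"wx": 0,"wy": 0,"wz": 0,"x": 0,"y": -30,"z": 0,"jaw": 1},
    {"wx": 0,"wy": 0,"wz": 0,"x": 0,"y": 0,"z": 0,"jaw": 1},
  ],
  newtons=30,
)

```text
time_s: 20.95
eef_pos: [0.5002, 0.0788, 0.1967]
eef_rot: [-0.002, 0.072, 0.997, -0.002]
contact_force: [-0.2, -0.1, -0.0]
finger_gap: 0.007
```

```bash
python3 snap.py z wrist side scene| cut -c1-110
```

```text
20.95 [0.5002 0.0788 0.1967] [-0.0015  0.0716  0.9974 -0.0023] [-0.2 -0.1 -0. ] 0.006853262783022354
wrist {'camera_matrix': [[418.7035, 0.0, 320.9216], [0.0, 418.7035, 233.9577], [0.0, 0.0, 1.0]], 'tool_from_ca
side {'camera_matrix': [[437.6083, 0.0, 312.7734], [0.0, 437.6083, 240.6402], [0.0, 0.0, 1.0]], 'extrinsics': 
scene {'camera_matrix': [[460.0617, 0.0, 322.3162], [0.0, 460.0617, 232.3797], [0.0, 0.0, 1.0]], 'extrinsics':
```

View pics/z_wrist.png

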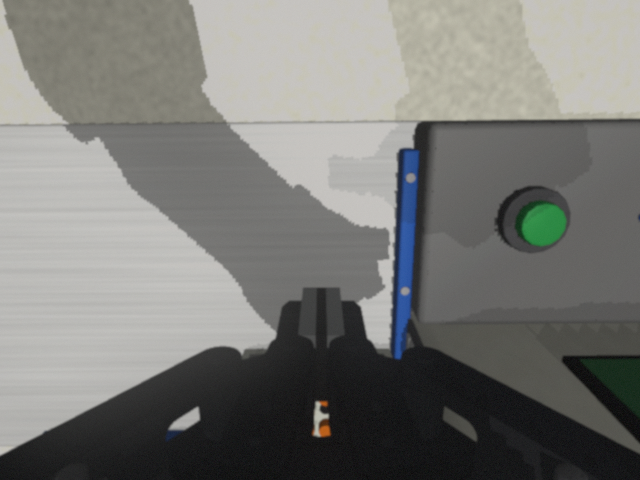

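View pics/z_side.png

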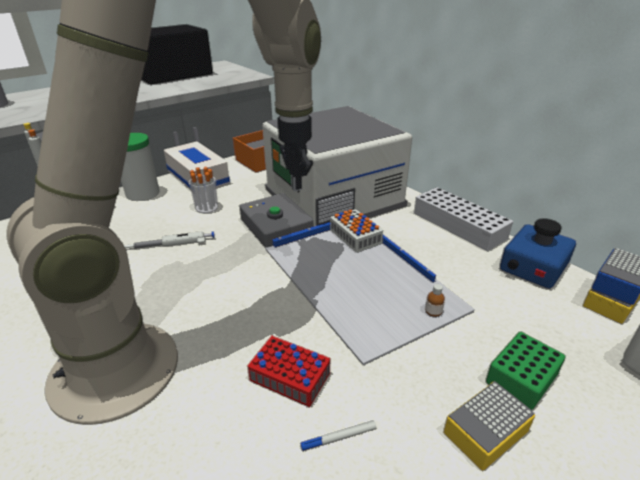

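View pics/z_scene.png

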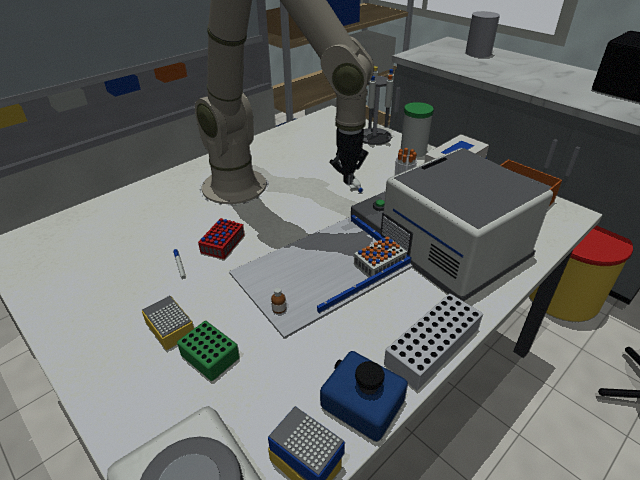

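Run:
```python
from geo import *
for t in 'ikz':
  for n,x in(('scene',(340,225,420,285)),('side',(325,205,390,255))):
    h=cv2.cvtColor(load(t,n)['pixels'],cv2.COLOR_BGR2HSV)[x[1]:x[3],x[0]:x[2]];m=cv2.inRange(h,(3,130,60),(20,255,255));ys,xs=np.nonzero(m);print(t,n,xs.mean()+x[0],ys.mean()+x[1],len(xs))
s=load('z','scene');print('scene px predicted at home, top corners',proj(s,[np.r_[tw(a,b),.055] for a,b in((-86,-130),(0,-130),(0,0))]))
from rig import robot; robot.job_done()
```

```text
i scene 378.98257839721254 250.20209059233449 287
i side 356.02295081967213 221.6590163934426 305
k scene 378.7754385964912 250.27719298245614 285
k side 356.13621262458474 221.74418604651163 301
z scene 378.76491228070176 250.14385964912282 285
z side 356.17218543046357 221.72847682119206 302
scene px predicted at home, top corners [[354.15696788 252.59326714]
 [373.87965217 268.77571775]
 [407.56648522 250.68690715]]
the job is handed in; nothing more can be done
```

I pushed the white rack into the corner in front of the hatch, pressed the green start button, and handed the job in at about 21 s.

**What I did:**
- **Back rail:** I pushed the rack flush with open fingers on its near long side.
- **Side rail:** I slid it left along the back rail from its right end until it stopped against the side rail.
- **Re-seat:** I pressed it against the back rail once more, and it did not move.
- **Start button:** I pressed it only after that, with the fingers shut, and then backed the arm clear.

**Last checks:**
- **Rack seating:** At both rails the fingers stopped while the force rose to 12–14 N.
- **Rack staying put:** Its image position changed by less than about 0.3 px from the re-seat and the button press. It looks flat on the deck.
- **Button travel:** The spring force was 4.2 N at the bottom and about 1.3 N some 6 mm higher, so the button went fully down. In the last view it looks released.
- **Other things:** By eye, they stand where they were in the last side and scene pictures. I did not measure them.

**Disagreements:**
- My rail position and the point where the rack actually stopped differed by about 3 mm.
- The cameras differed by about 8 mm on the button's centre; I used the close wrist view.
- The button bottomed at 70.6 mm by the measured fingertip height, against the expected 67 mm, with about 30 N on the wrist for a moment.

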